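Unload the curing box and put the bonded bracket in

ROBOT

A 6-joint arm with a two-finger parallel gripper is mounted at the origin on the work surface. World frame = base frame: x ahead of the robot, y to its left, z up, the work surface at z = 0. Lengths are in m, angles in rad, forces in N, time in s.
With the tool pointing down it reaches from about 0.275 to 0.85 m from the base axis. Payload 19 kg.
Tool frame: the origin (TCP) lies at the very end of the fingers, on their centre line; the grasp point (between the pads) lies r.grip_point_offset behind it (r.grip_point_offset is the distance from the TCP to the grasp point, in m); z points along the fingers, y is the line along which they close (so a half turn about z gives the same grasp; the last joint's range is limited). The gripper opens to 85 mm and grips with 20 to 120 N. Pads are 22 mm wide; open, the fingers measure 114 mm over their backs; the gripper's body (76 mm by 85 mm) begins 54 mm behind the grasp point. The pads swing forward as they close: fully open they stand 13 mm farther back than shut.
Start: joints at [1.205, 0.15, 1.437, -0, 1.554, -0.134], TCP at [0.132, 0.56, 0.231] pointing down, gripper open.
Joint ranges: [-2.8, 2.8], [-0.68, 2.1], [0.12, 2.68], [-1.39, 4.53], [0.16, 2.79], [-2.81, 2.81]. Speed limits (rad/s): [1.89, 1.89, 2.22, 3.01, 3.01, 3.01].

INTERFACE

Orientations are given as [roll, pitch, yaw] about the fixed x, y, z axes, in that order (R = Rz(yaw) Ry(pitch) Rx(roll)).
In Python, from bench import r, eyes, order, nets gives the robot as it stands. The module is installed in compiled form; this text tells all that it offers.
- The arm moves only by the shell command python3 -m crank 'ROWS'. ROWS is JSON, a list of rows, each a list of 7 numbers: the turn, a rotation vector about the tool's x, y, z in rad, then the shift along the tool's x, y, z in cm, then the gripper command: -1 is fully open, 1 is shut, values between are in proportion. In form: [[ax, ay, az, tx, ty, tz, jaw], ...]. A call has 1 to 8 rows; each row is the pose to reach, as a shift and turn from the pose commanded when the call began, along the tool's axes at that moment; what a row does not reach only later rows make up. A row lasts 1/12 s, in which the tool goes at most 41.7 mm and 7.16 degrees, less where a joint would pass 70% of its speed; a pose out of reach is approached as far as the arm can. A call with a gripper value outside its range is refused whole. The fingers move at their own pace and stop on an object; the grip force is fixed at half the most. Time passes only in rows, so rows that repeat a pose let the fingers close. It gives the time, the measured TCP pose, the force, the opening and the grip force at its end, in the units of the state.
- r.get_state(): the state, without advancing time (a new reading comes with each control period).
- eyes.snapshot(name): name is "side" or "top" or "wrist"; returns the picture (400x640x3 uint8, red, green, blue); there is no depth.
- eyes.camera_model(name): a dict with "camera_matrix" (3x3 intrinsics, pixels), "world_from_camera" (4x4, takes a point from camera to world coordinates); the wrist camera has in their place "tool_from_camera" (4x4, takes a point from camera to tool coordinates, whose origin is the TCP and whose axes are the flange's). Camera axes: x right, y down, z forward; pixel columns grow to the right and rows downward; lengths in m; the calibration is good to about 2 mm. A picture is of the moment at which its call begins: read the wrist's pose just before it. camera_model takes no time and is no camera call.
- order.sign_off(): hands the job in; it is judged then, once.
Trained networks look in the newest picture that a camera, given by its name, has taken for a name from the list of things; names that differ only in an ending like _2 or _b are one class to them, and where a whole thing is asked for, a point or a joint stands for the part that bears it (a point fixed in the world has none). Each returns a list of dicts, best first, with "score" (0 to 1); they miss things now and then, are a little off and sometimes report something else, mostly with a low value. They report only what shows in the picture. A call takes as long as a camera call. They do not tell look-alikes from the thing itself.
- nets.cut_out(label, camera): "region" (400x640 bool, what is visible of it) and "bbox" ([left, top, right, bottom] in pixels, round what is visible of it).
- nets.spot_point(label, camera): "uv" ([column, row] in pixels: a listed point, or the origin of a listed thing).
The state is a dict: "time_s": time; "qpos": joint angles; "joint_vel": joint speeds; "tau": joint torques, N m; "eef_pos": TCP position; "tool_rot": TCP orientation; "force": force on the tool from outside, world axes, zero at the start; "wrist_torque": the same for the moment, N m; "width": opening from 0.0 (shut) to 1.0 (fully open); "gripper_force": force on a finger pad.
Only numpy, scipy, OpenCV 4.12 (cv2) and the standard library are available. Lean on these libraries where they do the work, as an engineer would, in place of code of your own. Each camera call takes 0.05 s, during which the arm holds its last target. There are 200 camera calls.

TASK

Lift the clear lid of the curing box until it stays up by itself, swing its prop stay fully up and let the lid down to rest on the stay. With the lid propped, take out all the test dollies there are and stand them in the flat aluminium tray, and take the T-shaped bracket from the parts crate and stand it on its foot on the floor of the box. Then raise the lid off the stay, fold the stay right down, and shut the lid; leave the crate's other parts in the crate and the other things on the bench where they are.

Things in the scene. Friction and masses are not known exactly. Their poses are not given: they have to be found in the camera images.
- box: curing box of plywood fixed to the bench, 190 mm (x) by 280 mm (y), walls 6 mm thick and 55 mm high (back wall 75 mm), inner floor 6 mm above the bench. Origin: centre of its underside; x points away from the robot (turned up to 7 degrees either way), z up. The grey blower housing inside fills the back, from x = +8 mm to the back wall, 62 mm high; the free floor is x from -89 to +8 mm, y from -134 to +134 mm
- lid (a joint): lid angle in rad: 0 shut, grows as it opens upward about the box's far top edge, stop at 1.6. Clear panel in an aluminium frame, 192 mm deep, 280 mm wide, 10 mm thick with an 18 mm skirt, 350 g (about 1.5 N at the handle). The hinge holds the lid by itself only above about 1.42 rad; let go below that, it falls shut, or onto the stay when that is up. Resting on the stay it reads about 1.24
- lid_hinge (a point): middle of the hinge axis, at box coordinates (95, 0, 75) mm
- lid_handle (a point): middle of the lid's round handle bar, 10 mm in diameter, 130 mm long along the box's y, held 38 mm clear in front of the lid's front edge by an arm at each end (60 mm either side of the middle). It is 230 mm from the hinge axis; lid shut, it is at box coordinates (-135, 0, 79) mm. It may be pinched across and turns between the fingers as the lid swings
- stay (a joint): prop stay angle in rad: 0 folded (level along the outside of the box's -y wall, pointing to the robot), grows as its free end swings up, 1.57 upright, stop at 1.85, leaning away from the robot, where its weight keeps it. Light to turn, 60 g. With the stay at its stop, a lid let down from above it is caught on its tip (stay then about 1.80). Raise the lid to 1.45 or more before swinging the stay either way
- stay_pivot (a point): pivot axis of the stay (along the box's y), in the middle of the rod, at box coordinates (18, -157, 55) mm. The rod is steel, 9 mm in diameter, 140 mm from here to its tip; a small ear on the lid's -y edge, with a downturned lip, catches the tip
- stay_peg (a point): where to pinch the stay's finger peg, a round bar 10 mm in diameter along the box's y that sticks out 76 mm to -y from the rod 100 mm from the pivot; this point is 50 mm out from the rod (folded down: box coordinates (-82, -207, 55) mm). The peg turns between the fingers as the stay swings
- tray: flat open aluminium tray fixed to the bench on one side, 200 by 200 mm, rim 20 mm high, wall and floor 4 mm; empty at the start. Origin: centre of its underside, z up
- crate: grey plastic parts crate fixed to the bench on the other side (which side is which varies), 200 mm (x) by 180 mm (y), 30 mm high, wall and floor 5 mm. It holds the bracket and four other parts. Origin: centre of its underside, z up
- bracket: the T-shaped bracket, bare aluminium: foot 44 mm (x) by 34 mm (y) and 8 mm thick, with one upright web 44 mm long (x) and 10 mm thick along the foot's middle, 62 mm tall in all, 95 to 155 g; the tallest part in the crate. Origin: centre of the foot's underside, z up, x along the web. Standing in the crate at the start
- collar: part that stays in the crate, bare aluminium: ring 34 mm across with an 18 mm hole, 22 mm high. Origin: centre of its underside
- angle: part that stays in the crate, bare aluminium: L-angle, foot 44 by 28 by 5 mm, one upright side 25 mm high along its edge. Origin: centre of its underside
- plate: part that stays in the crate, bare aluminium: flat plate 46 by 30 by 10 mm. Origin: centre of its underside
- block: part that stays in the crate, bare aluminium: block 30 by 30 mm, 26 mm high. Origin: centre of its underside
- bottle: white bottle, 68 mm across, 190 mm high, standing on the left (+y), beyond tray or crate; to be left alone. Origin: centre of its underside
- jar: glass jar, 60 mm across, 75 mm high, on the right (-y), beyond tray or crate; to be left alone. Origin: centre of its underside
- brush: laminating brush lying on the bench between robot and box; to be left alone
- dolly1: test dolly: round white foot 44 mm across and 14 mm thick, with an upright round aluminium stem 16 mm in diameter on its middle, 58 mm tall in all, 60 to 105 g. Origin: centre of the foot's underside; z up along the stem. All dollies are alike; two to four are present (None from the start: absent). At the start they stand in a row on the box's inner floor, in front of the blower housing
- dolly2: test dolly like dolly1, same size and origin; None from the start: absent
- dolly3: test dolly like dolly1, same size and origin; None from the start: absent
- dolly4: test dolly like dolly1, same size and origin; None from the start: absent
There are look-alikes about, which are no part of the job. What is shaped like the block but purple is not meant.

How it is judged:
By the outcome, as a careful person would: the job done as asked, in the order asked, and still so for the second after the job is handed in, with the robot touching nothing.
Of dolly1, dolly2, dolly3, dolly4 only 2 to 4 are there at a start; the rules pass over those that are not, and their reading is None.
At some moment in a run one of dolly1, dolly2, dolly3, dolly4, bracket may be knocked a few centimetres aside while the robot is not near it.
It also fails if it takes over 210 s, if anything falls off the work surface, if the arm or the gripper's body presses on something with over 40 N, if the wrist force passes 120 N, or if a joint passes its speed limit or range.

## Working session

There is one attempt and no reset: what is moved stays moved. The work goes in short steps, Python scripts to look and compute and a shell command to move; the robot and the scene stay as the last step left them, time stands still between calls to the robot, and variables do not carry over. Pictures are saved under pics/ and viewed, at most 14 in all, crops included, and the job is handed in when it is done.

```bash
mkdir -p pics; cat > h.py <<'E'
import numpy as np, cv2
from bench import r, eyes, order, nets
from scipy.spatial.transform import Rotation as R
def cam(n):
    m=eyes.camera_model(n); K=np.array(m["camera_matrix"])
    if "world_from_camera" in m: T=np.array(m["world_from_camera"])
    else:
        s=r.get_state(); W=np.eye(4); W[:3,:3]=R.from_euler('xyz',s["tool_rot"]).as_matrix(); W[:3,3]=s["eef_pos"]
        T=W@np.array(m["tool_from_camera"])
    return K,T
def atz(uv,z,K,T):
    d=T[:3,:3]@np.linalg.solve(K,[uv[0],uv[1],1.]); o=T[:3,3]
    return o+d*(z-o[2])/d[2]
def proj(p,K,T):
    c=T[:3,:3].T@(np.array(p)-T[:3,3]); c=K@c; return c[:2]/c[2]
def tri(uv1,c1,uv2,c2):
    A=[];b=[]
    for uv,(K,T) in((uv1,c1),(uv2,c2)):
        d=T[:3,:3]@np.linalg.solve(K,[uv[0],uv[1],1.]);d/=np.linalg.norm(d);P=np.eye(3)-np.outer(d,d);A.append(P);b.append(P@T[:3,3])
    return np.linalg.lstsq(np.vstack(A),np.hstack(b),rcond=None)[0]
def save(n,img): cv2.imwrite('pics/'+n+'.png',cv2.cvtColor(img,cv2.COLOR_RGB2BGR))
def rel(p,rpy=None):
    "shift in tool cm and rotvec to go to world p, rpy"
    s=r.get_state(); M=R.from_euler('xyz',s["tool_rot"])
    t=M.inv().apply(np.array(p)-s["eef_pos"])*100
    rv=(M.inv()*R.from_euler('xyz',rpy)).as_rotvec() if rpy is not None else np.zeros(3)
    return np.round(rv,3),np.round(t,2)
E
python3 - <<'E'
from h import *
s=r.get_state(); print(s, r.grip_point_offset)
for n in("top","side"):
    save(n+"0",eyes.snapshot(n)); K,T=cam(n); print(n,K.round(1).tolist(),T.round(3).tolist())
    for l in ["box","lid_handle","stay_peg","stay_pivot","lid_hinge","tray","crate","bracket","dolly1","block","collar","angle","plate","jar","bottle","brush"]:
        print(n,l,[(round(d["score"],2),np.round(d["uv"]).tolist(),atz(d["uv"],0,K,T)[:2].round(3).tolist()) for d in nets.spot_point(l,n)[:5]])
m=eyes.camera_model("wrist");print(m)
E
```

```text
{'time_s': 0.0, 'qpos': array([ 1.20500946e+00,  1.50970274e-01,  1.43798484e+00,  2.30320046e-05,
        1.55380750e+00, -1.33975680e-01]), 'joint_vel': array([-4.28775866e-04, -9.82338608e-04,  1.15046081e-03, -9.50568553e-05,
       -4.79270502e-04, -7.32798071e-04]), 'tau': array([-1.28683245e-03, -7.13031864e+01, -5.70882154e+01, -2.05693118e-04,
        8.78064689e-03, -9.58272267e-05]), 'eef_pos': array([0.13201548, 0.55940155, 0.23070741]), 'tool_rot': array([-3.14043626e+00, -1.79099190e-04,  2.90978096e+00]), 'force': array([-1.07247872, -1.01510847, -0.40562433]), 'wrist_torque': array([ 0.00235535, -0.00419852, -0.06230284]), 'gripper_force': 0.0, 'width': 1.0016367166503288} 0.0187
top [[399.2, 0.0, 323.8], [0.0, 399.2, 196.0], [0.0, 0.0, 1.0]] [[-0.027, -0.988, 0.15, 0.357], [-1.0, 0.027, 0.003, -0.014], [-0.007, -0.15, -0.989, 1.016], [0.0, 0.0, 0.0, 1.0]]
top box [(0.7, [324.0, 171.0], [0.578, -0.015])]
top lid_handle [(0.9, [319.0, 222.0], [0.446, 0.003])]
top stay_peg [(0.76, [408.0, 205.0], [0.483, -0.227])]
top stay_pivot [(0.34, [326.0, 127.0], [0.696, -0.021])]
[... 2048 characters left out ...]
, 0.286])]
side jar [(0.67, [284.0, 163.0], [0.683, -0.345])]
side bottle [(0.6, [210.0, 297.0], [0.677, 0.298])]
side brush [(0.95, [363.0, 235.0], [0.366, 0.017])]
{'camera_matrix': array([[335.06461461,   0.        , 316.8476639 ],
       [  0.        , 335.06461461, 202.83352183],
       [  0.        ,   0.        ,   1.        ]]), 'tool_from_camera': array([[-2.13717030e-04, -9.63660844e-01, -2.67128680e-01,
         6.66452359e-02],
       [ 9.99999820e-01, -3.55777435e-04,  4.83406694e-04,
         1.11003023e-04],
       [-5.60878460e-04, -2.67128529e-01,  9.63660747e-01,
        -1.41737504e-01],
       [ 0.00000000e+00,  0.00000000e+00,  0.00000000e+00,
         1.00000000e+00]])}
```

View pics/top0.png

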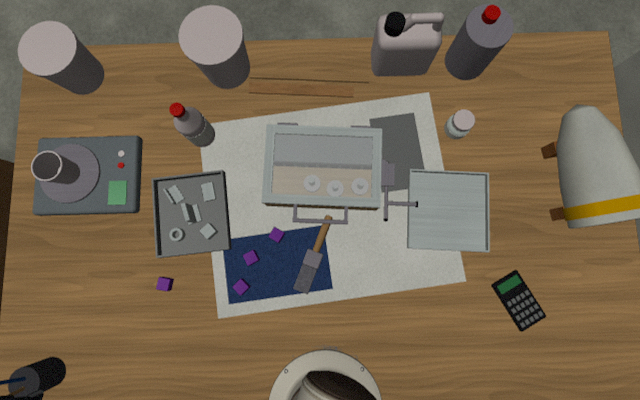

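View pics/side0.png

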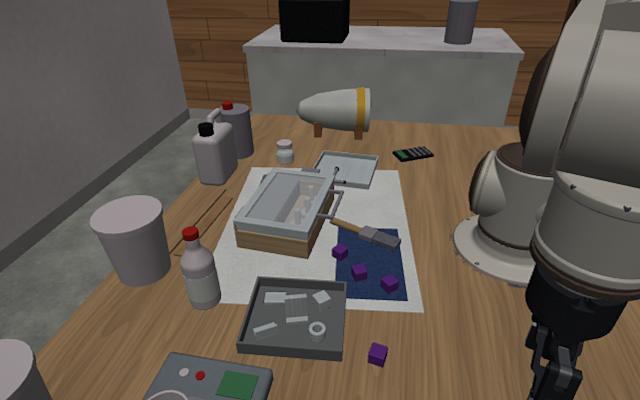

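The top view shows the lid shut with its handle at (320,221), the peg at (408,205) and the rod at x≈387. Three dollies are under the lid at (312,182), (335,188) and (360,186). The crate is on the left with the T bracket at (190,213), and the tray is on the right at (447,210). The side view agrees, and the purple cubes are look-alikes of the block.

```bash
python3 - <<'E'
from h import *
ct,cs=cam("top"),cam("side")
h=tri([319,222],ct,[339,203],cs); g=tri([324,126],ct,[256,192],cs); pg=tri([408,205],ct,[334,175],cs)
print("handle",h.round(3),"hinge",g.round(3),"peg",pg.round(3))
H=atz([319,222],.079,*ct);G=atz([324,126],.075,*ct);P=atz([408,205],.055,*ct)
print(H.round(3),G.round(3),P.round(3),np.linalg.norm((G-H)[:2]),"yaw",np.arctan2(*(G-H)[1::-1]))
hb=[atz(p,.079,*ct)[:2] for p in([294,221],[347,222])]; d=hb[0]-hb[1]; print("bar",hb,np.arctan2(-d[0],d[1]))
bb=[atz(p,.085,*ct)[:2] for p in([267,125],[382,126])]; d=bb[0]-bb[1]; print("back",bb,np.arctan2(-d[0],d[1]))
print(rel([H[0],H[1],.25],[np.pi,0,np.pi/2]),rel([H[0],H[1],.25],[np.pi,0,-np.pi/2]))
E
```

```text
handle [0.436 0.001 0.084] hinge [ 0.669 -0.017  0.082] peg [ 0.48  -0.217  0.04 ]
[0.438 0.002 0.079] [ 0.673 -0.016  0.075] [ 0.475 -0.215  0.055] 0.2361425985737965 yaw -0.07633518339294541
bar [array([0.44191452, 0.06041701]), array([ 0.43617412, -0.06411144])] -0.046064481281442506
back [array([0.67657182, 0.12189404]), array([ 0.66599602, -0.15667055])] -0.03794712730359314
(array([-0.   ,  0.   ,  1.339]), array([-42.59, -47.27,  -1.87])) (array([-0.   , -0.   , -1.803]), array([-42.59, -47.27,  -1.87]))
```

```bash
python3 -m crank '[[0,0,0.67,-21,-24,-1.9,-1],[0,0,0.67,-21,-24,-1.9,-1],[0,0,0.67,-21,-24,-1.9,-1],[0,0,0.67,-21,-24,-1.9,-1],[0,0,0.67,-21,-24,-1.9,-1],[0,0,0.67,-21,-24,-1.9,-1],[0,0,0.67,-21,-24,-1.9,-1],[0,0,0.67,-21,-24,-1.9,-1]]'; python3 - <<'E'
from h import *
print(rel([.43,0,.27],[np.pi,0,np.pi/2-.06]))
E
```

```text
time_s: 2.37
eef_pos: [0.2821, 0.2752, 0.2508]
tool_rot: [3.141, 0.001, 2.239]
force: [-0.2, 1.0, 0.2]
width: 0.999
gripper_force: 0.0
(array([0.001, 0.   , 0.728]), array([-30.77,  -5.43,  -1.9 ]))
```

```bash
python3 -m crank '[[0,0,0.73,-30.8,-5.4,-1.9,-1],[0,0,0.73,-30.8,-5.4,-1.9,-1],[0,0,0.73,-30.8,-5.4,-1.9,-1],[0,0,0.73,-30.8,-5.4,-1.9,-1],[0,0,0.73,-30.8,-5.4,-1.9,-1],[0,0,0.73,-30.8,-5.4,-1.9,-1],[0,0,0.73,-30.8,-5.4,-1.9,-1],[0,0,0.73,-30.8,-5.4,-1.9,-1]]'; python3 - <<'E'
from h import *
c=cam("wrist"); save("w1",eyes.snapshot("wrist"))
for l,z in(("lid_handle",.079),("stay_peg",.055),("lid_hinge",.075),("stay_pivot",.055)):
    print(l,[(round(d["score"],2),np.round(d["uv"]),atz(d["uv"],z,*c).round(4)) for d in nets.spot_point(l,"wrist")[:2]])
s=r.get_state();print(s["eef_pos"],s["tool_rot"],proj([.438,0,.079],*c))
E
```

```text
time_s: 3.03
eef_pos: [0.4313, -0.001, 0.2695]
tool_rot: [3.141, 0.001, 1.507]
force: [0.4, 0.8, 0.2]
width: 0.998
gripper_force: 0.0
lid_handle [(0.86, array([324., 183.]), array([ 0.4388, -0.005 ,  0.079 ]))]
stay_peg [(0.93, array([369., 340.]), array([ 0.4832, -0.213 ,  0.055 ]))]
lid_hinge [(0.64, array([552., 180.]), array([ 0.6722, -0.0183,  0.075 ]))]
stay_pivot []
[0.42972889 0.0030868  0.26925584] [-3.14131766e+00 -1.61195997e-04  1.50968029e+00] [322.43923722 178.0078733 ]
```

View pics/w1.png

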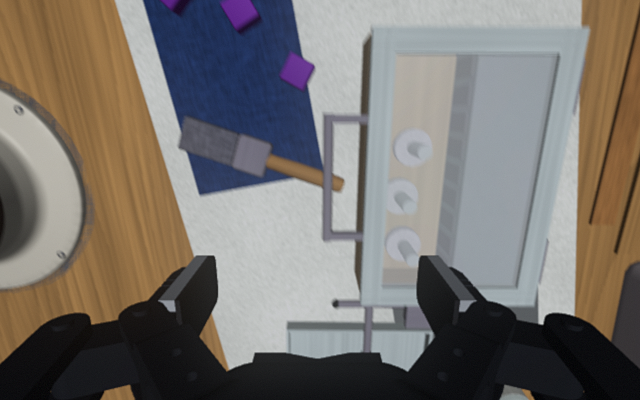

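The wrist view shows the handle bar between its arms at (327,119) and (327,236), and the brush's handle end beneath it at (335,183). The peg is at about (368,340). Three dolly tops show at (410,147), (402,197) and (402,245). I take the box yaw as about −0.065 and its centre as about (0.576,−0.010).

```bash
cat >> h.py <<'E'
PSI=-.065; C=np.array([.576,-.0103,0])
def bx(x,y,z): return C+R.from_euler('z',PSI).apply([x/1e3,y/1e3,z/1e3])
def lid(th): return bx(95-230*np.cos(th)-4*np.sin(th),0,75+230*np.sin(th)+4*np.cos(th))
def stay(th): return bx(18-100*np.cos(th),-207,55+100*np.sin(th))
GP=np.array([0,0,-.0187])
E
python3 -m crank '[[0,0,0,0,1.0,12,0.3],[0,0,0,0,1.0,12,0.3],[0,0,0,0,1.0,12,0.3],[0,0,0,0,1.0,12,0.3],[0,0,0,0,1.0,12,0.3],[0,0,0,0,1.0,12,0.3]]'; python3 - <<'E'
from h import *
for i in range(3):
    s=r.get_state();print(s["time_s"],s["eef_pos"],s["tool_rot"],s["width"])
c=cam("wrist");save("w2",eyes.snapshot("wrist"));print(proj(bx(-135,0,79),*c),proj(bx(-135,60,79),*c),proj(bx(-135,-60,79),*c),nets.spot_point("lid_handle","wrist"))
s=r.get_state();print(s["time_s"],s["eef_pos"],s["tool_rot"]);print(rel(lid(0)+GP,[np.pi,0,np.pi/2+PSI]))
E
```

```text
time_s: 3.78
eef_pos: [0.4406, 0.0026, 0.1517]
tool_rot: [3.139, 0.0, 1.511]
force: [0.8, 1.0, 0.8]
width: 0.353
gripper_force: 0.0
3.7833 [0.44060576 0.00259065 0.15170788] [3.13931695e+00 2.98920441e-04 1.51098331e+00] 0.35256005103487237
3.7833 [0.44060576 0.00259065 0.15170788] [3.13931695e+00 2.98920441e-04 1.51098331e+00] 0.35256005103487237
3.7833 [0.44060576 0.00259065 0.15170788] [3.13931695e+00 2.98920441e-04 1.51098331e+00] 0.35256005103487237
[316.4749589  220.43377162] [316.92299612 129.44049176] [316.08638366 299.35073263] [{'uv': [317.2, 219.3], 'score': 0.75}]
3.8833 [0.44095595 0.00220369 0.15189478] [3.13799758e+00 4.97716530e-04 1.51038672e+00]
(array([0.004, 0.   , 0.005]), array([-0.37,  0.02,  9.16]))
```

View pics/w2.png

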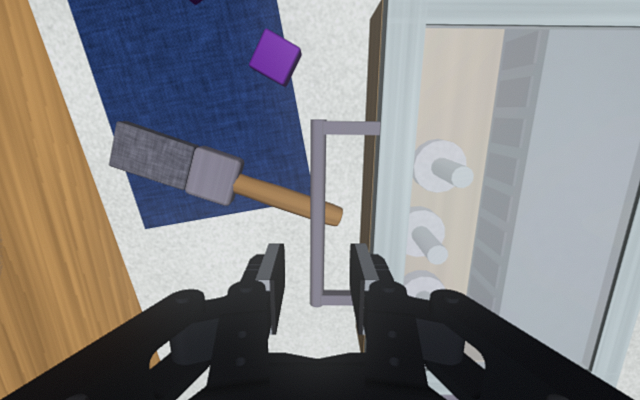

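The bar sits midway between the fingers, with its ends at (319,128) and (317,298), where I predicted it. I'll go down and grip.

```bash
python3 -m crank '[[0,0,0,-0.3,0,4,0.3],[0,0,0,-0.3,0,8,0.3],[0,0,0,-0.3,0,9.15,0.3],[0,0,0,-0.3,0,9.15,0.3],[0,0,0,-0.3,0,9.15,1],[0,0,0,-0.3,0,9.15,1],[0,0,0,-0.3,0,9.15,1],[0,0,0,-0.3,0,9.15,1]]'; python3 - <<'E'
from h import *
s=r.get_state();print(s["eef_pos"],s["tool_rot"],s["width"],s["gripper_force"])
p0=s["eef_pos"]-GP; M=R.from_euler('xyz',s["tool_rot"])
for th in np.arange(.1,1.53,.1): print(round(th,2),(M.inv().apply(lid(th)-lid(0))*100).round(1))
E
```

```text
time_s: 4.55
eef_pos: [0.4408, -0.0011, 0.0599]
tool_rot: [3.139, 0.001, 1.51]
force: [-4.4, 0.6, 7.9]
width: 0.092
gripper_force: 58.7
[ 0.44077209 -0.00113295  0.05994555] [3.13885297e+00 5.26327800e-04 1.50982464e+00] 0.09231823803301994 58.71851563453674
0.1 [-0.   0.1 -2.3]
0.2 [-0.   0.4 -4.6]
0.3 [-0.   0.9 -6.8]
0.4 [-0.   1.7 -8.9]
0.5 [ -0.    2.7 -11. ]
0.6 [ -0.    3.8 -12.9]
0.7 [ -0.    5.2 -14.7]
0.8 [ -0.    6.7 -16.4]
0.9 [ -0.    8.4 -17.8]
1.0 [ -0.1  10.3 -19.1]
1.1 [ -0.1  12.3 -20.2]
1.2 [ -0.1  14.4 -21.1]
1.3 [ -0.1  16.5 -21.8]
1.4 [ -0.1  18.8 -22.3]
1.5 [ -0.1  21.  -22.5]
```

```bash
python3 -m crank '[[0,0,0,0,0.1,-2.3,1],[0,0,0,0,0.4,-4.6,1],[0,0,0,0,0.9,-6.8,1],[0,0,0,0,1.7,-8.9,1],[0,0,0,0,2.7,-11,1],[0,0,0,0,3.8,-12.9,1],[0,0,0,0,5.2,-14.7,1],[0,0,0,0,6.7,-16.4,1]]' && python3 -m crank '[[0,0,0,0,1.7,-1.4,1],[0,0,0,0,3.6,-2.7,1],[0,0,0,0,5.6,-3.8,1],[0,0,0,0,7.7,-4.7,1],[0,0,0,0,9.8,-5.4,1],[0,0,0,0,12.1,-5.9,1],[0,0,0,0,14.0,-6.1,1],[0,0,0,0,14.0,-6.1,1]]'; python3 - <<'E'
from h import *
s=r.get_state();p=s["eef_pos"]-GP;print(s["eef_pos"],s["force"],s["width"])
h=bx(95,0,75);print("theta",np.arctan2(p[2]-h[2],np.hypot(*(h-p)[:2])*np.sign((h-p)[0])))
E
```

```text
time_s: 5.22
eef_pos: [0.51, -0.0056, 0.2233]
tool_rot: [3.134, 0.001, 1.509]
force: [31.2, -3.9, -31.0]
width: 0.089
gripper_force: 58.1
time_s: 5.88
eef_pos: [0.6493, -0.0149, 0.2866]
tool_rot: [3.136, 0.002, 1.509]
force: [-3.6, -8.6, 17.7]
width: 0.091
gripper_force: 65.0
[ 0.64927773 -0.01489081  0.28660745] [-3.58867817 -8.64737408 17.68902298] 0.0906395742250165
theta 1.4773701606374423
```

```bash
python3 -m crank '[[0,0,0,0,0,0,0.3],[0,0,0,0,0,0,0.3],[0,0,0,0,0,0,0.3],[0,0,0,0,0,-3,0.3],[0,0,0,0,0,-6,0.3],[0,0,0,0,0,-6,0.3]]'; python3 - <<'E'
from h import *
s=r.get_state();print(s["eef_pos"],s["force"],s["width"])
ct=cam("top");eyes.snapshot("top");print([(d["score"],np.round(d["uv"])) for d in nets.spot_point("lid_handle","top")],proj(lid(1.48),*ct),proj(lid(1.2),*ct))
p=stay(0); print(p,rel([p[0],p[1],.33],[np.pi,0,np.pi/2+PSI]),rel(p+GP,[np.pi,0,np.pi/2+PSI]))
E
```

```text
time_s: 6.38
eef_pos: [0.6467, -0.0134, 0.3495]
tool_rot: [3.134, 0.001, 1.51]
force: [-0.8, -0.4, 0.6]
width: 0.349
gripper_force: 0.0
[ 0.64666086 -0.01341454  0.34949882] [-0.78967057 -0.39100437  0.62659194] 0.3491370847019466
[(0.87, array([325.,  98.]))] [322.81017185 100.44103341] [321.59461575 134.73194567]
[ 0.48072764 -0.21153662  0.055     ] (array([0.003, 0.   , 0.004]), array([-20.79, -15.34,   1.42])) (array([0.003, 0.   , 0.004]), array([-20.78, -15.42,  30.79]))
```

```bash
python3 -m crank '[[0,0,0,-20.8,-15.4,0,0.2],[0,0,0,-20.8,-15.4,0,0.2],[0,0,0,-20.8,-15.4,0,0.2],[0,0,0,-20.8,-15.4,0,0.2],[0,0,0,-20.8,-15.4,0,0.2],[0,0,0,-20.8,-15.4,0,0.2],[0,0,0,-20.8,-15.4,0,0.2],[0,0,0,-20.8,-15.4,0,0.2]]' && python3 -m crank '[[0,0,0,0,0,18,0.2],[0,0,0,0,0,18,0.2],[0,0,0,0,0,18,0.2],[0,0,0,0,0,18,0.2],[0,0,0,0,0,18,0.2],[0,0,0,0,0,18,0.2],[0,0,0,0,0,18,0.2]]'; python3 - <<'E'
from h import *
c=cam("wrist");save("w3",eyes.snapshot("wrist"));print(proj(stay(0),*c),[(d["score"],d["uv"],atz(d["uv"],.055,*c)) for d in nets.spot_point("stay_peg","wrist")])
print([proj(bx(-82,y,55),*c) for y in(-157,-233)])
p=stay(0); print(rel(p+GP,[np.pi,0,np.pi/2+PSI]))
E
```

```text
time_s: 7.15
eef_pos: [0.4781, -0.2135, 0.3426]
tool_rot: [-3.141, 0.0, 1.506]
force: [-0.2, -0.8, 0.3]
width: 0.401
gripper_force: 0.0
time_s: 7.73
eef_pos: [0.4803, -0.211, 0.1628]
tool_rot: [-3.141, -0.001, 1.511]
force: [-0.0, 0.4, -0.4]
width: 0.401
gripper_force: 0.0
[316.32946953 201.67116597] [(0.85, [315.6, 199.8], array([ 0.48025725, -0.21001054,  0.055     ]))]
[array([316.6133974 , 135.79778073]), array([316.19309276, 233.31159704])]
(array([0.002, 0.001, 0.005]), array([ 0.03, -0.04, 12.82]))
```

View pics/w3.png

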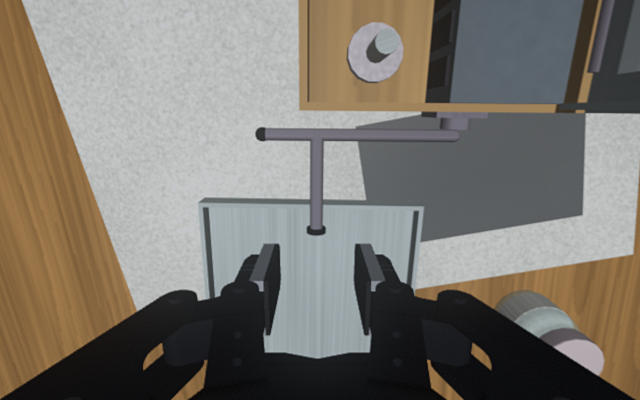

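The peg runs from (317,137) to (316,231), centred between the fingers and matching the prediction. I'll grip it and swing the stay up.

```bash
python3 -m crank '[[0,0,0,-0.4,0,4,0.2],[0,0,0,-0.4,0,8,0.2],[0,0,0,-0.4,0,12,0.2],[0,0,0,-0.4,0,12.8,0.2],[0,0,0,-0.4,0,12.8,1],[0,0,0,-0.4,0,12.8,1],[0,0,0,-0.4,0,12.8,1],[0,0,0,-0.4,0,12.8,1]]' && python3 -m crank '[[0,0,0,0,0.2,-2,1],[0,0,0,0,0.8,-3.9,1],[0,0,0,0,1.75,-5.65,1],[0,0,0,0,3,-7.2,1],[0,0,0,0,4.6,-8.4,1],[0,0,0,0,6.4,-9.3,1],[0,0,0,0,8.3,-9.85,1],[0,0,0,0,8.3,-9.85,1]]'; python3 - <<'E'
from h import *
s=r.get_state();print(s["eef_pos"],s["force"],s["width"],s["gripper_force"]);p=s["eef_pos"]-GP;h=stay(0)
v=R.from_euler('z',-PSI).apply(p-bx(18,-207,55));print("phi",np.arctan2(v[2],-v[0]),v)
print((R.from_euler('xyz',s["tool_rot"]).inv().apply(stay(1.84)-p)*100).round(2))
E
```

```text
time_s: 8.5
eef_pos: [0.4793, -0.2163, 0.0373]
tool_rot: [-3.14, 0.001, 1.51]
force: [-16.7, 0.2, -1.1]
width: 0.09
gripper_force: 58.4
time_s: 9.17
eef_pos: [0.5666, -0.2229, 0.1397]
tool_rot: [3.133, 0.006, 1.51]
force: [-2.2, -8.7, 23.9]
width: 0.093
gripper_force: 62.7
[ 0.56660858 -0.2228915   0.13967765] [-2.16687263 -8.70807656 23.93860294] 0.09294567526201376 62.65791177749634
phi 1.4403440698209526 [-0.01356287 -0.00575257  0.10337765]
[0.56 4.01 0.73]
```

```bash
python3 -m crank '[[0,0,0,0,1.7,0,1],[0,0,0,0,3,0.2,1],[0,0,0,0,4.0,0.5,1],[0,0,0,0,4.2,0.55,1],[0,0,0,0,4.2,0.55,1]]' && python3 -m crank '[[0,0,0,0,0,0,0.2],[0,0,0,0,0,0,0.2],[0,0,0,0,0,0,0.2],[0,0,0,-2,0,-4,0.2],[0,0,0,-2,0,-8,0.2],[0,0,0,-2,0,-12,0.2],[0,0,0,-2,0,-15,0.2],[0,0,0,-2,0,-15,0.2]]';  python3 - <<'E'
from h import *
s=r.get_state();print(s["eef_pos"],s["force"],s["width"])
ct=cam("top");save("t2",eyes.snapshot("top")[50:250,200:500]);save("s2",eyes.snapshot("side")[80:280,180:480])
for n in("top","side"):
  for l in("stay_peg","lid_handle","dolly1"):print(n,l,[(round(d["score"],2),np.round(d["uv"])) for d in nets.spot_point(l,n)])
  print(proj(stay(1.85),*cam(n)),proj(stay(1.57),*cam(n)),proj(lid(1.5),*cam(n)))
p=lid(1.5)-GP*0; print(rel([p[0],p[1],p[2]+.04],[np.pi,0,np.pi/2+PSI]))
E
```

```text
time_s: 9.58
eef_pos: [0.6066, -0.2256, 0.1347]
tool_rot: [3.134, 0.006, 1.509]
force: [-4.6, -7.0, 23.0]
width: 0.087
gripper_force: 65.4
time_s: 10.25
eef_pos: [0.6044, -0.2438, 0.2865]
tool_rot: [3.132, 0.004, 1.51]
force: [0.9, 0.7, 1.0]
width: 0.398
gripper_force: 0.0
[ 0.60439171 -0.24383493  0.28652209] [0.91157698 0.70380602 0.9867958 ] 0.39837547326114153
top stay_peg []
top lid_handle [(0.89, array([322., 100.])), (0.33, array([191., 214.]))]
top dolly1 [(0.72, array([314., 184.])), (0.68, array([181., 230.])), (0.65, array([355., 187.])), (0.62, array([334., 190.]))]
[415.57718283 140.59698284] [415.9127958  152.16375565] [322.90359308  98.05214091]
side stay_peg [(0.65, array([293., 140.]))]
side lid_handle [(0.83, array([254., 115.]))]
side dolly1 [(0.74, array([308., 217.])), (0.7, array([300., 229.])), (0.6, array([310., 204.]))]
[293.46370191 139.42129049] [302.14622127 139.08100417] [252.74780573 114.85388456]
(array([-0.001, -0.001,  0.004]), array([23.05,  3.34, -6.77]))
```

```bash
python3 -m crank '[[0,0,0,0,0,-4,0.3],[0,0,0,0,0,-7,0.3],[0,0,0,23.0,2.9,-7,0.3],[0,0,0,23.0,2.9,-7,0.3],[0,0,0,23.0,2.9,-7,0.3],[0,0,0,23.0,2.9,-7,0.3],[0,0,0,23.0,2.9,-7,0.3],[0,0,0,23.0,2.9,-7,0.3]]';  python3 - <<'E'
from h import *
s=r.get_state();print(s["eef_pos"],s["force"],s["width"])
c=cam("wrist");save("w4",eyes.snapshot("wrist"))
print([(round(d["score"],2),np.round(d["uv"]),atz(d["uv"],.305,*c)) for d in nets.spot_point("lid_handle","wrist")],[proj(lid(t),*c) for t in(1.45,1.48,1.51)])
print(rel(lid(1.48)+GP,[np.pi,0,np.pi/2+PSI]))
E
```

```text
time_s: 11.32
eef_pos: [0.6464, -0.0115, 0.3474]
tool_rot: [-3.141, -0.001, 1.512]
force: [0.7, -0.3, -0.5]
width: 0.349
gripper_force: 0.0
[ 0.64642016 -0.01149966  0.34742861] [ 0.71133885 -0.34682404 -0.47155399] 0.34866678929080547
[(0.89, array([321., 236.]), array([ 0.64982685, -0.01520342,  0.305     ]))] [array([303.17825738, 235.00157227]), array([314.78181808, 235.44467849]), array([326.48331581, 235.76347089])]
(array([-0.001, -0.001,  0.008]), array([-0.33, -0.03,  6.15]))
```

View pics/w4.png

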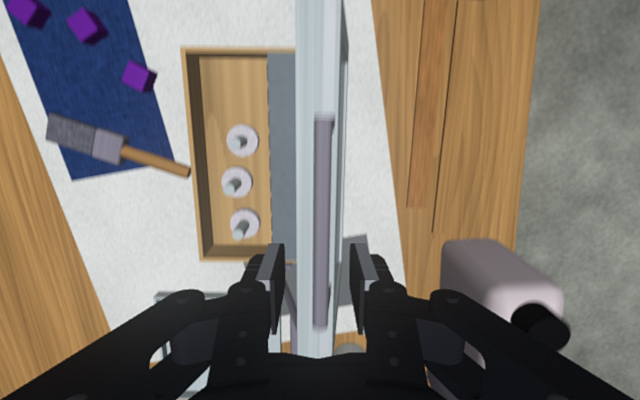

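The bar is at column 322, about 5 px right of the finger midline, so the lid is near 1.49. The three dollies are free and standing in the box at (241,140), (236,182) and (244,224).

```bash
python3 -m crank '[[0,0,0,-0.3,0.35,3,0.3],[0,0,0,-0.3,0.35,6,0.3],[0,0,0,-0.3,0.35,6.1,0.3],[0,0,0,-0.3,0.35,6.1,1],[0,0,0,-0.3,0.35,6.1,1],[0,0,0,-0.3,0.35,6.1,1]]' && python3 -m crank '[[0,0,0,0,-0.7,0.05,1],[0,0,0,0,-1.4,0.1,1],[0,0,0,0,-2.7,0.3,1],[0,0,0,0,-4.1,0.6,1],[0,0,0,0,-5.0,0.8,1],[0,0,0,0,-5.4,0.95,1],[0,0,0,0,-5.4,0.95,1]]';  python3 - <<'E'
from h import *
s=r.get_state();p=s["eef_pos"]-GP;print(s["eef_pos"],s["force"],s["width"])
h=bx(95,0,75);print("theta",np.arctan2(p[2]-h[2],np.hypot(*(h-p)[:2])*np.sign((h-p)[0])))
E
```

```text
time_s: 11.92
eef_pos: [0.6499, -0.0192, 0.2882]
tool_rot: [3.14, 0.0, 1.509]
force: [0.2, -2.1, -5.3]
width: 0.092
gripper_force: 58.7
time_s: 12.5
eef_pos: [0.5954, -0.0154, 0.2778]
tool_rot: [3.139, 0.0, 1.51]
force: [11.0, 0.6, -10.4]
width: 0.091
gripper_force: 59.3
[ 0.59540756 -0.0153643   0.27777374] [ 10.97100062   0.5907284  -10.38421452] 0.09090446018639267
theta 1.242657733626119
```

```bash
python3 -m crank '[[0,0,0,0,0,0,0.8],[0,0,0,0,0,0,0.3],[0,0,0,0,0,0,0.3],[0,0,0,0,0,-3,0.3],[0,0,0,0,0,-6,0.3],[0,0,0,0,0,-6,0.3]]';  python3 - <<'E'
from h import *
ct=cam("top")
im=eyes.snapshot("top");save("t3",cv2.resize(im[60:240,220:460],None,fx=3,fy=3))
for l in("dolly1","lid_handle","tray"):print(l,[(round(d["score"],2),np.round(d["uv"],1),atz(d["uv"],.006,*ct).round(4)) for d in nets.spot_point(l,"top")])
print([proj(lid(t),*ct) for t in(1.2,1.24)])
cs=cam("side");save("s3",cv2.resize(eyes.snapshot("side")[80:280,180:420],None,fx=3,fy=3))
for l in("dolly1","lid_handle","stay_peg"):print(l,[(round(d["score"],2),np.round(d["uv"],1),atz(d["uv"],.006,*cs).round(4)) for d in nets.spot_point(l,"side")])
print([proj(lid(t),*cs) for t in(1.2,1.24)],[proj(stay(t),*cs) for t in(1.8,1.85)])
E
```

```text
time_s: 13.0
eef_pos: [0.596, -0.0155, 0.3439]
tool_rot: [3.134, 0.001, 1.51]
force: [0.9, 0.2, 1.4]
width: 0.354
gripper_force: 0.0
dolly1 [(0.2, array([445.2, 210. ]), array([ 0.4661, -0.3183,  0.006 ])), (0.17, array([194.3, 214.5]), array([0.472 , 0.3199, 0.006 ]))]
lid_handle [(0.68, array([323.5, 127.3]), array([ 0.6931, -0.0151,  0.006 ]))]
tray [(0.83, array([446. , 209.4]), array([ 0.4676, -0.3205,  0.006 ]))]
[array([321.59461575, 134.73194567]), array([321.75425418, 129.83465068])]
dolly1 [(0.75, array([308.6, 218.4]), array([ 0.5227, -0.0234,  0.006 ])), (0.59, array([314.2, 205.9]), array([ 0.5199, -0.0875,  0.006 ])), (0.56, array([297.5, 226.9]), array([0.5439, 0.0205, 0.006 ]))]
lid_handle [(0.67, array([274.5, 119.7]), array([ 0.8243, -0.7151,  0.006 ]))]
stay_peg [(0.49, array([297.7, 228.9]), array([0.5413, 0.0291, 0.006 ])), (0.47, array([293.5, 140.4]), array([ 0.6908, -0.5208,  0.006 ])), (0.44, array([292.3, 320.3]), array([0.4792, 0.3331, 0.006 ]))]
[array([279.15362213, 122.530153  ]), array([275.69984805, 121.05531544])] [array([294.96596545, 139.1856928 ]), array([293.46370191, 139.42129049])]
```

View pics/s3.png

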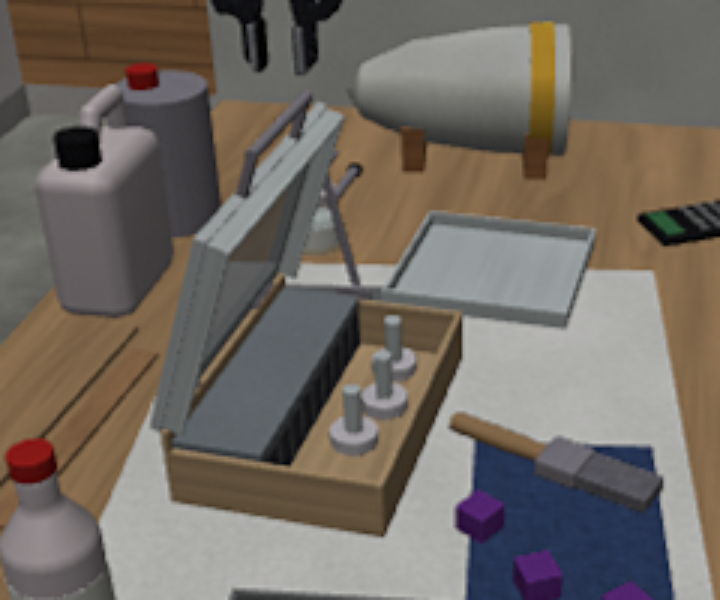

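The side crop shows the lid resting on the stay at about (330,170), clear of the gripper. Three dollies stand in the box at (352,425), (382,385) and (395,350) in the crop. Next I turn the gripper for the dolly grasps.

```bash
python3 -m crank '[[0,0,-0.6,0,-4,0,0],[0,0,-0.85,0,-14,0,0],[0,0,-0.85,0,-14,0,0],[0,0,-0.85,0,-14,0,0],[0,0,-0.85,0,-14,5,0],[0,0,-0.85,0,-14,9,0],[0,0,-0.85,0,-14,12,0],[0,0,-0.85,0,-14,12,0]]';python3 - <<'E'
from h import *
ct=cam("top")
for u in([314,184],[334,190],[355,187]): 
    p=atz(u,.006,*ct);print(p,R.from_euler('z',-PSI).apply(p-C))
print(rel([.44,-.03,.21],[np.pi,0,np.pi+PSI]))
E
```

```text
time_s: 14.07
eef_pos: [0.4531, -0.0064, 0.211]
tool_rot: [-3.136, -0.008, 2.365]
force: [-0.9, 0.2, -2.0]
width: 0.503
gripper_force: 0.0
[0.54244623 0.01331444 0.006     ] [-0.03501678  0.02138511  0.006     ]
[ 0.52538805 -0.03760681  0.006     ] [-0.04873138 -0.0305366   0.006     ]
[ 0.53169601 -0.09170973  0.006     ] [-0.03892253 -0.08411554  0.006     ]
(array([-0.002, -0.009, -0.712]), array([-0.72, -2.6 ,  0.1 ]))
```

```bash
python3 -m crank '[[0,0,-0.71,-0.7,-2.6,0,0.1],[0,0,-0.71,-0.7,-2.6,0,0.1],[0,0,-0.71,-0.7,-2.6,0,0.1],[0,0,-0.71,-0.7,-2.6,0,0.1],[0,0,-0.71,-0.7,-2.6,0,0.1],[0,0,-0.71,-0.7,-2.6,0,0.1],[0,0,-0.71,-0.7,-2.6,0,0.1],[0,0,-0.71,-0.7,-2.6,0,0.1]]';python3 - <<'E'
from h import *
c=cam("wrist");im=eyes.snapshot("wrist");save("w5",im);s=r.get_state();print(s["eef_pos"],s["tool_rot"],s["width"],s["qpos"])
for d in nets.spot_point("dolly1","wrist"):
    p=atz(d["uv"],.006,*c);print("pt",round(d["score"],2),d["uv"],p.round(4),R.from_euler('z',-PSI).apply(p-C).round(3))
for d in nets.cut_out("dolly1","wrist"): print(d["score"],d["bbox"])
E
```

```text
time_s: 14.73
eef_pos: [0.4431, -0.0304, 0.2188]
tool_rot: [-3.141, 0.001, 3.064]
force: [0.1, 0.4, 0.0]
width: 0.448
gripper_force: 0.0
[ 0.44298163 -0.03038024  0.21843414] [-3.14132889e+00  9.25612301e-04  3.06430850e+00] 0.45243804283970057 [-2.42232832e-01 -1.23027499e-01  1.74034983e+00 -1.08317874e-04
  1.52331396e+00 -1.73573979e+00]
pt 0.89 [366.2, 255.2] [0.5415 0.0188 0.006 ] [-0.036  0.027  0.006]
pt 0.81 [318.0, 249.6] [ 0.5303 -0.0358  0.006 ] [-0.044 -0.028  0.006]
pt 0.58 [259.8, 255.6] [ 0.5325 -0.103   0.006 ] [-0.037 -0.095  0.006]
0.85 [349.0, 240.0, 384.4, 277.2]
0.79 [239.3, 237.2, 279.3, 266.7]
0.77 [296.8, 232.6, 332.4, 279.0]
```

View pics/w5.png

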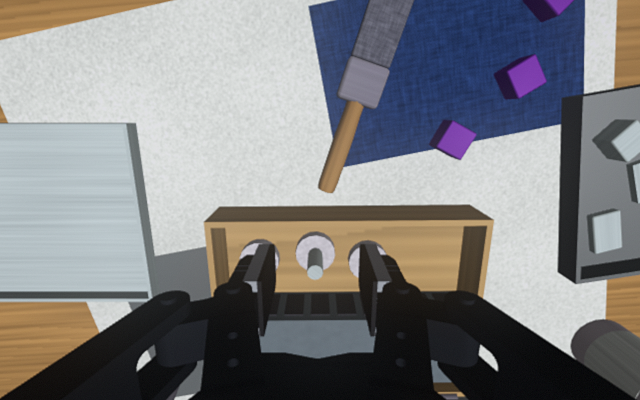

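The wrist view shows dollies at (366,255), (316,255) and (260,255), matching positions from the top view to within 1 cm. The middle stem top is at (315,272). I'll hover tilted over the +y dolly first.

```bash
cat >> h.py <<'E'
def go(gp,yaw=np.pi+PSI,tilt=0.):
    "tool shift/turn so that grasp point is at gp; tilt>0 leans the tool top to the robot (yaw about pi)"
    s=r.get_state(); M=R.from_euler('xyz',s["tool_rot"]); N=R.from_euler('xyz',[np.pi,0,yaw])*R.from_rotvec([0,-tilt,0])
    p=np.array(gp)+N.apply([0,0,r.grip_point_offset])
    return (M.inv()*N).as_rotvec().round(3),(M.inv().apply(p-s["eef_pos"])*100).round(2)
E
python3 - <<'E'
from h import *
print(go([.541,.017,.13],tilt=.35))
E
```

```text
(array([-0.002, -0.35 , -0.01 ]), array([-10.07,   5.47,  10.55]))
```

```bash
python3 -m crank '[[0,-0.1,0,-3,2,3,0.15],[0,-0.2,0,-5,5.5,6,0.15],[0,-0.3,0,-8,5.5,8,0.15],[0,-0.35,0,-10,5.5,9,0.15],[0,-0.35,0,-10.1,5.5,10.5,0.15],[0,-0.35,0,-10.1,5.5,10.5,0.15],[0,-0.35,0,-10.1,5.5,10.5,0.15]]';python3 - <<'E'
from h import *
c=cam("wrist");im=eyes.snapshot("wrist");save("w6",im)
for d in nets.spot_point("dolly1","wrist"):
    p=atz(d["uv"],.006,*c);print("pt",round(d["score"],2),d["uv"],p.round(4),"pred",proj(p+[0,0,.058],*c))
E
```

```text
time_s: 15.47
eef_pos: [0.5469, 0.0173, 0.1121]
tool_rot: [3.141, 0.348, 3.068]
force: [0.7, 0.1, -0.1]
width: 0.42
gripper_force: 0.0
pt 0.89 [148.3, 148.2] [ 0.5331 -0.1014  0.006 ] pred [106.57312661 193.8372616 ]
pt 0.8 [318.8, 150.1] [0.5436 0.0191 0.006 ] pred [319.39930037 195.96409672]
pt 0.65 [238.0, 137.7] [ 0.5299 -0.0363  0.006 ] pred [218.06346745 181.79007399]
```

View pics/w6.png

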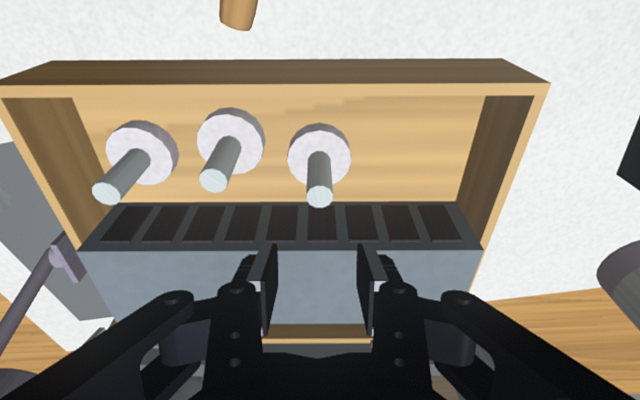

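The aligned dolly's foot is at (319,150) and its stem top at (319,193), on the finger midline. The three dollies are at about (0.543,0.018), (0.529,−0.036) and (0.533,−0.101).

```bash
python3 - <<'E'
from h import *
a=go([.543,.0175,.047],tilt=.35);print(a)
s=r.get_state();M=R.from_euler('xyz',s["tool_rot"]);print("up10",(M.inv().apply([0,0,.1])*100).round(2),"back10",(M.inv().apply([-.1,0,0])*100).round(2),"right10",(M.inv().apply([0,-.1,0])*100).round(2))
E
```

```text
(array([-0.003,  0.001, -0.008]), array([2.72, 0.01, 7.96]))
up10 [-3.44  0.   -9.39] back10 [ 9.37 -0.73 -3.43] right10 [-0.68 -9.97  0.25]
```

```bash
python3 -m crank '[[0,0,0,1.2,0,3.6,0.15],[0,0,0,2.4,0,7,0.15],[0,0,0,2.7,0,7.95,0.15],[0,0,0,2.7,0,7.95,0.15],[0,0,0,2.7,0,7.95,1],[0,0,0,2.7,0,7.95,1],[0,0,0,2.7,0,7.95,1],[0,0,0,2.7,0,7.95,1]]' && python3 -m crank '[[0,0,0,-0.35,0,-0.9,1],[0,0,0,-1.4,0,-3.8,1],[0,0,0,-2.7,0,-7.3,1],[0,0,0,1,0,-8.7,1],[0,0,0,4.5,-0.5,-10,1],[0,0,0,4.5,-0.5,-10,1]]';python3 - <<'E'
from h import *
s=r.get_state();print(s["eef_pos"],s["tool_rot"],s["width"],s["qpos"]);print(go([.46,-.31,.13],tilt=.35))
E
```

```text
time_s: 16.23
eef_pos: [0.5506, 0.017, 0.0309]
tool_rot: [-3.141, 0.354, 3.07]
force: [-2.5, -0.3, 10.7]
width: 0.169
gripper_force: 59.0
time_s: 16.73
eef_pos: [0.468, 0.0181, 0.1081]
tool_rot: [-3.141, 0.351, 3.071]
force: [-0.2, -1.0, -0.2]
width: 0.17
gripper_force: 58.5
[0.46800855 0.0181019  0.10813929] [-3.14122105  0.35053403  3.07066877] 0.1696136031853127 [-0.14311774 -0.22349902  2.09504626  0.03065946  0.92055307 -1.65717762]
(array([-0.002,  0.001, -0.006]), array([ -2.18, -32.78,   0.35]))
```

```bash
python3 -m crank '[[0,0,0,-0.3,-4,0,1],[0,0,0,-0.6,-8,0,1],[0,0,0,-0.9,-12,0,1],[0,0,0,-1.2,-16,0,1],[0,0,0,-1.5,-20,0,1],[0,0,0,-1.8,-24,0,1],[0,0,0,-2,-28,0.2,1],[0,0,0,-2.2,-32,0.3,1]]' && python3 -m crank '[[0,0,0,0,-0.5,0,1],[0,0,0,0,-0.5,0,1]]'; python3 - <<'E'
from h import *
c=cam("wrist");im=eyes.snapshot("wrist");save("w7",im)
print([(round(d["score"],2),d["uv"],atz(d["uv"],.0,*c).round(3)) for d in nets.spot_point("tray","wrist")])
s=r.get_state();print(s["eef_pos"],s["tool_rot"],s["width"]);print(go([.525,-.33,.049],tilt=.35))
for p in((.367,-.22),(.567,-.22),(.367,-.42),(.567,-.42)): print(p,proj([*p,.02],*c))
E
```

```text
time_s: 17.4
eef_pos: [0.4708, -0.3054, 0.1132]
tool_rot: [-3.14, 0.351, 3.07]
force: [0.8, 0.3, -0.9]
width: 0.169
gripper_force: 58.6
time_s: 17.57
eef_pos: [0.4704, -0.3105, 0.1126]
tool_rot: [-3.141, 0.35, 3.067]
force: [0.2, 0.3, -0.6]
width: 0.166
gripper_force: 58.8
[(0.81, [302.0, 146.4], array([ 0.467, -0.321,  0.   ]))]
[ 0.47071984 -0.30777639  0.11231079] [-3.14151467  0.3502211   3.06956403] 0.16868690614546727
(array([-0.002,  0.   , -0.007]), array([-3.06, -1.82,  9.73]))
(0.367, -0.22) [483.90933207 -32.86105193]
(0.567, -0.22) [432.81852373 257.33130641]
(0.367, -0.42) [91.94493499  2.22348907]
(0.567, -0.42) [199.08298652 269.7271062 ]
```

View pics/w7.png

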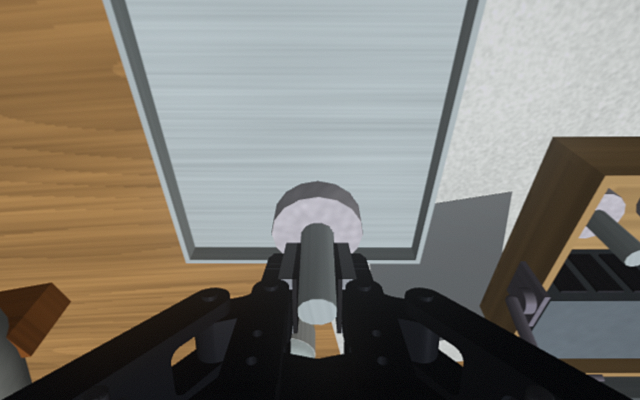

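The tray's far corners are at (185,262) and (420,262), as predicted, and the dolly is held upright. I'll set it down at the tray's far side.

```bash
python3 -m crank '[[0,0,0,-3.5,-1.2,2.5,1],[0,0,0,-4.0,-1.8,5.5,1],[0,0,0,-3.4,-1.8,8.7,1],[0,0,0,-3.1,-1.8,9.6,1],[0,0,0,-3.1,-1.8,9.75,1],[0,0,0,-3.1,-1.8,9.75,0.15],[0,0,0,-3.1,-1.8,9.75,0.15],[0,0,0,-3.1,-1.8,9.75,0.15]]' && python3 -m crank '[[0,0,0,-1,0,-3,0.15],[0,0,0,-2.5,0,-7,0.15],[0,0,0,-3,0.5,-8.5,0.15],[0,0,0,1,4.5,-9.5,0.15],[0,0,0,2,8.5,-10.5,0.15],[0,0,0,2,12.5,-11,0.15],[0,0,0,2,16.5,-11,0.15],[0,0,0,2,20.5,-11,0.15]]'; python3 - <<'E'
from h import *
s=r.get_state();print(s["eef_pos"],s["tool_rot"],s["width"]);print(go([.49,-.036,.13],tilt=.35),go([.529,-.036,.13],tilt=.35))
ct=cam("top");eyes.snapshot("top");print([(round(d["score"],2),np.round(d["uv"]),atz(d["uv"],.005,*ct).round(3)) for d in nets.spot_point("dolly1","top")])
E
```

```text
time_s: 18.33
eef_pos: [0.5322, -0.3306, 0.0324]
tool_rot: [-3.14, 0.352, 3.071]
force: [-0.4, 0.5, -0.2]
width: 0.43
gripper_force: 0.0
time_s: 19.0
eef_pos: [0.489, -0.13, 0.1288]
tool_rot: [-3.14, 0.353, 3.068]
force: [1.0, -0.7, -0.5]
width: 0.425
gripper_force: 0.0
[ 0.48895298 -0.12997466  0.12882161] [-3.1402934   0.35284252  3.0684967 ] 0.42456936493820213
(array([-0.004,  0.003, -0.008]), array([0.51, 9.39, 1.55])) (array([-0.004,  0.003, -0.008]), array([-3.14,  9.67,  2.89]))
[(0.71, array([357., 186.]), array([ 0.533, -0.097,  0.005])), (0.7, array([336., 189.]), array([ 0.529, -0.044,  0.005])), (0.63, array([449., 185.]), array([ 0.531, -0.333,  0.005]))]
```

```bash
python3 -m crank '[[0,0,0,0,4,0.5,0.15],[0,0,0,0,8,1,0.15],[0,0,0,-2,9.6,2,0.15],[0,0,0,-3.1,9.6,2.9,0.15],[0,0,0,-3.1,9.6,2.9,0.15],[0,0,0,-3.1,9.6,2.9,0.15]]';python3 - <<'E'
from h import *
c=cam("wrist");im=eyes.snapshot("wrist")
for d in nets.spot_point("dolly1","wrist"):
    p=atz(d["uv"],.006,*c);print("pt",round(d["score"],2),d["uv"],p.round(4))
print([go([.529,y,.047],tilt=.35) for y in(-.036,-.038)])
E
```

```text
time_s: 19.6
eef_pos: [0.5356, -0.0382, 0.1109]
tool_rot: [-3.141, 0.35, 3.07]
force: [-0.1, 0.3, 0.1]
width: 0.424
gripper_force: 0.0
pt 0.79 [226.3, 157.3] [ 0.5328 -0.1032  0.006 ]
pt 0.73 [316.0, 146.5] [ 0.5289 -0.0383  0.006 ]
[(array([-0.003,  0.   , -0.007]), array([2.79, 0.23, 7.66])), (array([-0.003,  0.   , -0.007]), array([2.78, 0.03, 7.66]))]
```

```bash
python3 -m crank '[[0,0,0,1.2,0,3.6,0.15],[0,0,0,2.4,0,7,0.15],[0,0,0,2.8,0,7.7,0.15],[0,0,0,2.8,0,7.7,0.15],[0,0,0,2.8,0,7.7,1],[0,0,0,2.8,0,7.7,1],[0,0,0,2.8,0,7.7,1],[0,0,0,2.8,0,7.7,1]]' && python3 -m crank '[[0,0,0,-0.35,0,-0.9,1],[0,0,0,-1.4,0,-3.8,1],[0,0,0,-2.7,0,-7.3,1],[0,0,0,1,-0.2,-8.7,1],[0,0,0,3.8,-0.5,-9.9,1],[0,0,0,3.8,-0.5,-9.9,1]]' && python3 -m crank '[[0,0,0,-0.3,-4,0,1],[0,0,0,-0.6,-8,0.1,1],[0,0,0,-0.9,-12,0.3,1],[0,0,0,-1.2,-16,0.4,1],[0,0,0,-1.5,-20,0.5,1],[0,0,0,-1.8,-24,0.6,1],[0,0,0,-2,-28,0.7,1],[0,0,0,-2,-29.1,0.7,1]]';python3 - <<'E'
from h import *
s=r.get_state();print(s["eef_pos"],s["tool_rot"],s["width"]);print(go([.463,-.33,.049],tilt=.35))
E
```

```text
time_s: 20.37
eef_pos: [0.5368, -0.0387, 0.0307]
tool_rot: [-3.141, 0.353, 3.07]
force: [-5.6, -2.1, 10.1]
width: 0.17
gripper_force: 59.4
time_s: 20.87
eef_pos: [0.4624, -0.0378, 0.1101]
tool_rot: [-3.141, 0.351, 3.071]
force: [0.1, -1.3, -1.3]
width: 0.17
gripper_force: 58.6
time_s: 21.53
eef_pos: [0.4657, -0.3351, 0.1101]
tool_rot: [-3.139, 0.351, 3.068]
force: [0.2, 0.7, -1.2]
width: 0.168
gripper_force: 58.7
[ 0.46574057 -0.3351453   0.11014963] [-3.13915837  0.35123453  3.06809672] 0.1678789540349539
(array([-0.005,  0.001, -0.008]), array([2.4 , 0.52, 7.5 ]))
```

```bash
python3 -m crank '[[0,0,0,1,0.5,3.5,1],[0,0,0,2,0.5,6.5,1],[0,0,0,2.4,0.5,7.4,1],[0,0,0,2.4,0.5,7.5,1],[0,0,0,2.4,0.5,7.5,0.15],[0,0,0,2.4,0.5,7.5,0.15],[0,0,0,2.4,0.5,7.5,0.15]]' && python3 -m crank '[[0,0,0,-1,0,-3,0.15],[0,0,0,-2.5,0,-7,0.15],[0,0,0,-2.8,0.5,-8,0.15],[0,0,0,-2.8,4.5,-8,0.15],[0,0,0,-2.3,8.5,-8.2,0.15],[0,0,0,-2,12.5,-8.4,0.15],[0,0,0,-1.7,16.5,-8.4,0.15],[0,0,0,-1.2,20.5,-8.4,0.15]]'; python3 - <<'E'
from h import *
s=r.get_state();print(s["eef_pos"],s["tool_rot"],s["width"]);print(go([.533,-.102,.13],tilt=.35))
ct=cam("top");eyes.snapshot("top");print([(round(d["score"],2),np.round(d["uv"]),atz(d["uv"],.005,*ct).round(3)) for d in nets.spot_point("dolly1","top")])
E
```

```text
time_s: 22.12
eef_pos: [0.4701, -0.3256, 0.0317]
tool_rot: [-3.14, 0.351, 3.071]
force: [0.3, -0.1, -0.9]
width: 0.425
gripper_force: 0.0
time_s: 22.78
eef_pos: [0.4668, -0.1181, 0.1146]
tool_rot: [-3.14, 0.353, 3.07]
force: [0.9, -0.4, -0.6]
width: 0.425
gripper_force: 0.0
[ 0.46682094 -0.11813622  0.11459117] [-3.14041684  0.3526958   3.06952569] 0.42549486419780597
(array([-0.004,  0.003, -0.007]), array([-6.61,  2.09,  2.66]))
[(0.75, array([447., 188.]), array([ 0.521, -0.328,  0.005])), (0.59, array([446., 212.]), array([ 0.462, -0.321,  0.005])), (0.18, array([181., 230.]), array([0.434, 0.353, 0.005]))]
```

```bash
python3 -m crank '[[0,0,0,-3,2,1.2,0.3],[0,0,0,-6,2.1,2.4,0.3],[0,0,0,-6.6,2.1,2.7,0.3],[0,0,0,-6.6,2.1,2.7,0.3],[0,0,0,-6.6,2.1,2.7,0.3]]';python3 - <<'E'
from h import *
c=cam("wrist");im=eyes.snapshot("wrist");save("w8",im)
for d in nets.spot_point("dolly1","wrist"):
    p=atz(d["uv"],.006,*c);print("pt",round(d["score"],2),d["uv"],p.round(4),R.from_euler('z',-PSI).apply(p-C))
print(go([.533,-.102,.047],tilt=.35))
E
```

```text
time_s: 23.3
eef_pos: [0.5392, -0.1037, 0.1106]
tool_rot: [-3.141, 0.35, 3.07]
force: [0.8, -0.4, -0.0]
width: 0.353
gripper_force: 0.0
pt 0.68 [7.9, 155.7] [ 0.5237 -0.3238  0.006 ] [-0.03179927 -0.31627722  0.006     ]
pt 0.59 [317.4, 147.0] [ 0.5328 -0.1029  0.006 ] [-0.03710817 -0.09518234  0.006     ]
(array([-0.003,  0.   , -0.007]), array([2.73, 0.16, 7.65]))
```

View pics/w8.png

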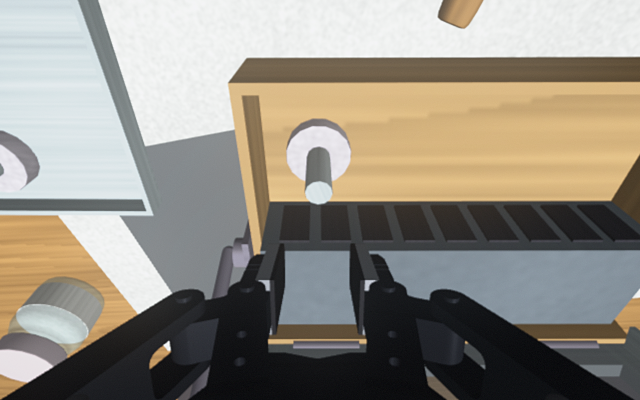

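The last dolly is on the finger midline, foot (318,150) and stem top (319,190), and the stay pivot at (240,250) is clear of the fingers.

```bash
python3 -m crank '[[0,0,0,1.2,0.1,3.6,0.3],[0,0,0,2.4,0.1,7,0.3],[0,0,0,2.75,0.1,7.7,0.3],[0,0,0,2.75,0.1,7.7,0.3],[0,0,0,2.75,0.1,7.7,1],[0,0,0,2.75,0.1,7.7,1],[0,0,0,2.75,0.1,7.7,1],[0,0,0,2.75,0.1,7.7,1]]' && python3 -m crank '[[0,0,0,-0.35,0,-0.9,1],[0,0,0,-1.4,0,-3.8,1],[0,0,0,-2.7,0,-7.3,1],[0,0,0,1,-0.2,-8.7,1],[0,0,0,4.5,-0.5,-10.2,1],[0,0,0,5.9,-0.7,-10.7,1],[0,0,0,5.9,-0.7,-10.7,1]]' && python3 -m crank '[[0,0,0,-0.3,-4,0,1],[0,0,0,-0.6,-8,0.1,1],[0,0,0,-0.9,-12,0.3,1],[0,0,0,-1.2,-16,0.4,1],[0,0,0,-1.5,-20,0.5,1],[0,0,0,-1.5,-22.5,0.6,1],[0,0,0,-1.5,-22.5,0.6,1]]';python3 - <<'E'
from h import *
s=r.get_state();print(s["eef_pos"],s["tool_rot"],s["width"]);print(go([.408,-.33,.049],tilt=.35))
E
```

```text
time_s: 24.07
eef_pos: [0.5409, -0.1031, 0.0305]
tool_rot: [-3.141, 0.353, 3.07]
force: [-3.8, -0.1, 10.9]
width: 0.17
gripper_force: 59.1
time_s: 24.65
eef_pos: [0.4454, -0.103, 0.1102]
tool_rot: [-3.141, 0.351, 3.07]
force: [-0.4, 1.2, -0.3]
width: 0.164
gripper_force: 58.5
time_s: 25.23
eef_pos: [0.4476, -0.3335, 0.109]
tool_rot: [-3.14, 0.35, 3.067]
force: [0.2, 0.8, -1.0]
width: 0.166
gripper_force: 58.7
[ 0.44756016 -0.33348007  0.10896507] [-3.14002931  0.35031588  3.06713406] 0.16557140538220777
(array([-0.005,  0.   , -0.009]), array([5.79, 0.07, 6.14]))
```

```bash
python3 -m crank '[[0,0,0,2.5,0,2,1],[0,0,0,5,0,4.3,1],[0,0,0,5.7,0,5.8,1],[0,0,0,5.8,0,6.15,1],[0,0,0,5.8,0,6.15,1],[0,0,0,5.8,0,6.15,0.15],[0,0,0,5.8,0,6.15,0.15],[0,0,0,5.8,0,6.15,0.15]]' && python3 -m crank '[[0,0,0,-1,0,-3,0.15],[0,0,0,-2.5,0,-7,0.15],[0,0,0,-3.8,0,-10.5,0],[0,0,0,-3.8,4,-10.5,0],[0,0,0,-3.8,8,-10.6,0],[0,0,0,-3.5,12,-10.6,0],[0,0,0,-3.2,16,-10.6,0],[0,0,0,-3,20,-10.6,0]]'; python3 - <<'E'
from h import *
s=r.get_state();print(s["eef_pos"],s["tool_rot"],s["width"]);print(go([.43,.30,.24],tilt=0))
ct=cam("top");eyes.snapshot("top");print([(round(d["score"],2),np.round(d["uv"]),atz(d["uv"],.005,*ct).round(3)) for d in nets.spot_point("dolly1","top")])
print([(round(d["score"],2),np.round(d["uv"]),atz(d["uv"],.005,*ct).round(3)) for d in nets.spot_point("bracket","top")])
print([(round(d["score"],2),np.round(d["uv"]),atz(d["uv"],.0,*ct).round(3)) for d in nets.spot_point("crate","top")])
E
```

```text
time_s: 25.9
eef_pos: [0.4151, -0.3268, 0.0322]
tool_rot: [-3.14, 0.351, 3.071]
force: [-0.5, 0.6, 0.3]
width: 0.425
gripper_force: 0.0
time_s: 26.57
eef_pos: [0.4202, -0.1247, 0.1416]
tool_rot: [-3.141, 0.352, 3.069]
force: [1.0, 0.0, -0.2]
width: 0.5
gripper_force: 0.0
[ 0.42020221 -0.12469718  0.14156242] [-3.14067639  0.35186385  3.06930331] 0.4997061261578414
(array([-0.002,  0.352, -0.007]), array([-0.79, 42.42, -8.24]))
[(0.78, array([451., 187.]), array([ 0.525, -0.337,  0.005])), (0.73, array([449., 235.]), array([ 0.402, -0.325,  0.005])), (0.59, array([448., 213.]), array([ 0.459, -0.325,  0.005])), (0.23, array([180., 231.]), array([0.431, 0.354, 0.005]))]
[(0.74, array([192., 215.]), array([0.47 , 0.326, 0.005]))]
[(0.65, array([195., 215.]), array([0.472, 0.32 , 0.   ])), (0.38, array([453., 132.]), array([ 0.673, -0.356,  0.   ]))]
```

```bash
python3 -m crank '[[0,0,0,0,4,-3,0],[0,0.1,0,0,8,-5,0],[0,0.2,0,-0.3,12,-6.4,0],[0,0.3,0,-0.6,16,-6.4,0],[0,0.35,0,-0.6,20,-6.4,0],[0,0.35,0,-0.6,24,-6.4,0],[0,0.35,0,-0.6,28,-6.4,0],[0,0.35,0,-0.6,32,-6.4,0]]' && python3 -m crank '[[0,0,0,0.2,4,-1,0],[0,0,0,0.4,8,-1.8,0],[0,0,0,0.4,12.4,-1.8,0],[0,0,0,0.4,12.4,-1.8,0],[0,0,0,0.4,12.4,-1.8,0]]'; python3 - <<'E'
from h import *
c=cam("wrist");im=eyes.snapshot("wrist");save("w9",im)
s=r.get_state();print(s["eef_pos"],s["tool_rot"],s["qpos"])
print([(round(d["score"],2),np.round(d["uv"]),atz(d["uv"],.005,*c).round(3)) for d in nets.spot_point("bracket","wrist")])
d=nets.cut_out("bracket","wrist");print([(round(x["score"],2),np.round(x["bbox"])) for x in d])
E
```

```text
time_s: 27.43
eef_pos: [0.4264, 0.171, 0.2029]
tool_rot: [-3.142, 0.0, 3.068]
force: [1.4, -1.1, 0.0]
width: 0.503
gripper_force: 0.0
time_s: 27.85
eef_pos: [0.4312, 0.2948, 0.2202]
tool_rot: [-3.141, -0.001, 3.071]
force: [-0.4, -0.4, 0.4]
width: 0.498
gripper_force: 0.0
[0.43112694 0.29349456 0.22020603] [-3.14088992e+00 -8.56320523e-04  3.06990471e+00] [ 4.50019033e-01  4.35964948e-02  1.57652191e+00 -1.82708728e-04
  1.52256687e+00 -1.04908074e+00]
[(0.89, array([343., 210.]), array([0.474, 0.321, 0.005])), (0.46, array([302., 174.]), array([0.43 , 0.279, 0.005]))]
[(0.9, array([324., 186., 365., 251.]))]
```

View pics/w9.png

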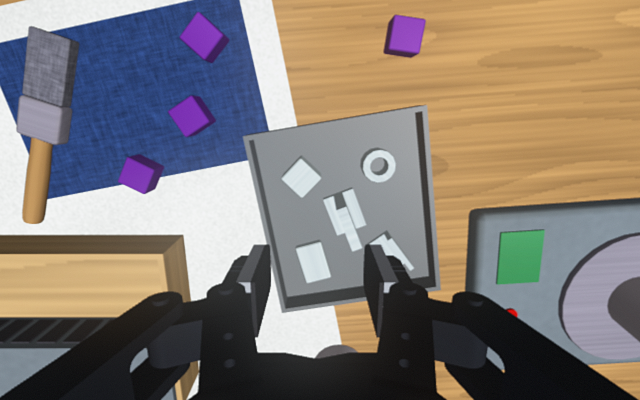

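Crate candidates are (300,176) the square block, (378,165) the ring collar, (313,262) the flat plate, (390,252) the L-angle and (344,215). The one at (344,215) has a foot with a tall web along its middle leaning outward in perspective, so it is the T bracket. I'll check it in an enlarged crop.

```bash
python3 - <<'E'
import cv2
im=cv2.imread('pics/w9.png'); cv2.imwrite('pics/w9c.png',cv2.resize(im[170:280,280:420],None,fx=5,fy=5,interpolation=cv2.INTER_CUBIC))
E
```

```text
(no output)
```

View pics/w9c.png

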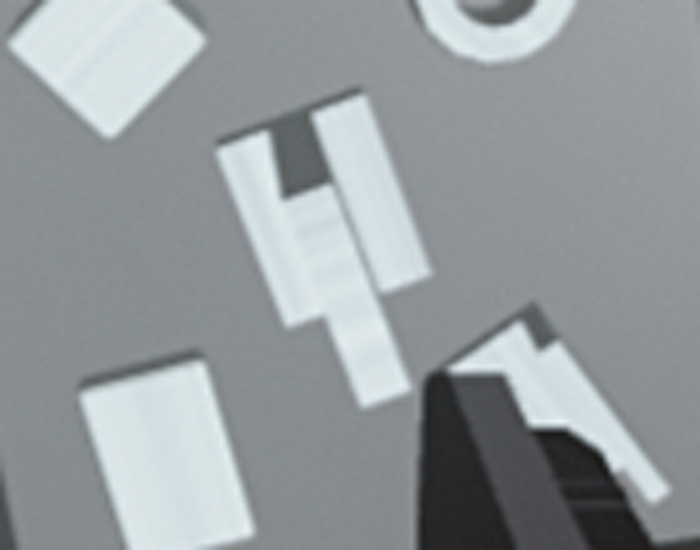

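The crop confirms the T bracket. Its foot corners are at (323,200), (353,189), (366,224) and (338,235). The web top runs from (341,208) to (357,250).

```bash
python3 - <<'E'
from h import *
c=cam("wrist")
f=np.array([atz(u,.013,*c) for u in([323.4,199.6],[352.6,188.6],[366.4,224.4],[337.6,235.4])])
w=np.array([atz(u,.067,*c) for u in([336.4,209.6],[346,206.6],[362,247.6],[352.6,251.6])])
print(f.mean(0),[np.linalg.norm(f[i]-f[i-1]).round(4) for i in range(4)],w.mean(0),[np.linalg.norm(w[i]-w[i-1]).round(4) for i in range(4)])
df=(f[2]+f[3]-f[0]-f[1]);dw=(w[2]+w[3]-w[0]-w[1]);yf=np.arctan2(df[1],df[0]);yw=np.arctan2(dw[1],dw[0]);print(yf,yw)
y=(yf+yw)/2; m=(f.mean(0)+w.mean(0))/2
print(m,go([m[0],m[1],.13],yaw=np.pi+y))
E
```

```text
[0.47408382 0.32014263 0.013     ] [np.float64(0.0442), np.float64(0.0334), np.float64(0.0436), np.float64(0.0341)] [0.47399212 0.31982037 0.067     ] [np.float64(0.0448), np.float64(0.0092), np.float64(0.0436), np.float64(0.0097)]
0.3035914467582738 0.29946399541581614
[0.47403797 0.3199815  0.04      ] (array([-0.   , -0.   , -0.375]), array([-4.09,  3.07, 10.92]))
```

```bash
python3 - <<'E'
from h import *
print(go([.474,.320,.13],yaw=np.pi+.30,tilt=.35))
E
```

```text
(array([-0.066, -0.346, -0.37 ]), array([-4.68,  3.3 , 10.81]))
```

```bash
python3 -m crank '[[-0.066,-0.346,-0.37,-2,1.5,3,0.3],[-0.066,-0.346,-0.37,-4.7,3.3,7,0.3],[-0.066,-0.346,-0.37,-4.7,3.3,10.8,0.3],[-0.066,-0.346,-0.37,-4.7,3.3,10.8,0.3],[-0.066,-0.346,-0.37,-4.7,3.3,10.8,0.3],[-0.066,-0.346,-0.37,-4.7,3.3,10.8,0.3],[-0.066,-0.346,-0.37,-4.7,3.3,10.8,0.3]]';python3 - <<'E'
from h import *
c=cam("wrist");im=eyes.snapshot("wrist");save("w10",im)
s=r.get_state();print(s["eef_pos"],s["tool_rot"])
print([(round(d["score"],2),np.round(d["uv"]),atz(d["uv"],.005,*c).round(4)) for d in nets.spot_point("bracket","wrist")])
B=lambda x,y,z: np.array([.474,.320,.005])+R.from_euler('z',.30).apply([x/1e3,y/1e3,z/1e3])
print([proj(B(x,y,62),*c).round(0) for x in(-22,22) for y in (-5,5)],[proj(B(x,y,8),*c).round(0) for x in(-22,22) for y in (-17,17)])
print(go([.474,.320,.056],yaw=np.pi+.30,tilt=.35))
E
```

```text
time_s: 28.58
eef_pos: [0.4808, 0.3228, 0.1148]
tool_rot: [3.14, 0.351, -2.844]
force: [-0.9, 0.1, 0.7]
width: 0.352
gripper_force: 0.0
[0.48102832 0.32313804 0.11486654] [ 3.13994324  0.35135652 -2.84369316]
[(0.88, array([318., 141.]), array([0.4723, 0.3209, 0.005 ]))]
[array([307., 156.]), array([326., 156.]), array([308., 221.]), array([325., 221.])] [array([290., 117.]), array([342., 117.]), array([293., 175.]), array([339., 175.])]
(array([ 0.001,  0.001, -0.001]), array([ 2.74, -0.12,  7.11]))
```

View pics/w10.png

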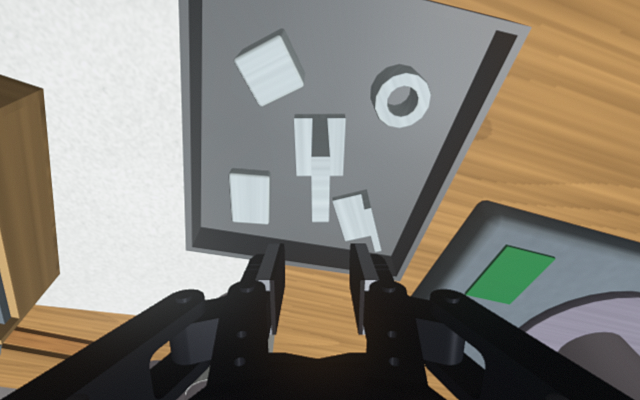

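The web top at (312–329,156–221) lies within about 3 px of the prediction and between the fingers. Now I grasp it.

```bash
python3 -m crank '[[0,0,0,1.2,0,3.6,0.3],[0,0,0,2.4,0,6.6,0.3],[0,0,0,2.75,0,7.1,0.3],[0,0,0,2.75,0,7.1,0.3],[0,0,0,2.75,0,7.1,1],[0,0,0,2.75,0,7.1,1],[0,0,0,2.75,0,7.1,1],[0,0,0,2.75,0,7.1,1]]' && python3 -m crank '[[0,0,0,-0.35,0,-0.9,1],[0,0,0,-1.4,0,-3.8,1],[0,0,0,-2.8,0,-7.5,1],[0,0,0,-3.1,0,-8.5,1],[0,0,0,-3.1,0,-8.5,1]]';python3 - <<'E'
from h import *
s=r.get_state();print(s["eef_pos"],s["tool_rot"],s["width"]);p=bx(-42,0,0)
print(go([.47,.0,.145],tilt=.35),go([p[0],p[1],.145],tilt=.35))
E
```

```text
time_s: 29.35
eef_pos: [0.4793, 0.3237, 0.0388]
tool_rot: [3.14, 0.354, -2.84]
force: [-1.7, 0.5, 9.6]
width: 0.11
gripper_force: 63.8
time_s: 29.77
eef_pos: [0.4796, 0.3238, 0.1321]
tool_rot: [3.14, 0.357, -2.84]
force: [-0.2, 0.5, -1.2]
width: 0.108
gripper_force: 62.2
[0.47957646 0.3238067  0.13207654] [ 3.13964667  0.35683672 -2.84001977] 0.10755297676034747
(array([0.129, 0.006, 0.344]), array([  9.47, -30.86,  -3.09])) (array([0.129, 0.006, 0.344]), array([  3.95, -33.49,  -1.04]))
```

```bash
python3 -m crank '[[0.03,0,0.08,1.2,-3.8,-0.4,1],[0.07,0,0.18,2.4,-7.7,-0.8,1],[0.1,0,0.27,3.6,-11.6,-1.2,1],[0.13,0.005,0.345,4.7,-15.4,-1.6,1],[0.13,0.005,0.345,5.9,-19.3,-2,1],[0.13,0.005,0.345,7.1,-23.2,-2.4,1],[0.13,0.005,0.345,8.3,-27,-2.8,1],[0.13,0.005,0.345,9.45,-30.8,-3.1,1]]';python3 - <<'E'
from h import *
p=bx(-42,0,0);c=cam("wrist");save("w11",eyes.snapshot("wrist"))
s=r.get_state();print(s["eef_pos"],s["tool_rot"],s["width"])
print(go([p[0],p[1],.13],tilt=.35),go([p[0],p[1],.0595],tilt=.35))
print([(round(d["score"],2),np.round(d["uv"]),atz(d["uv"],.0,*c).round(4)) for d in nets.spot_point("box","wrist")])
E
```

```text
time_s: 30.43
eef_pos: [0.474, -0.0023, 0.1233]
tool_rot: [-3.137, 0.346, 3.077]
force: [2.0, -0.2, -1.2]
width: 0.107
gripper_force: 62.2
[ 0.47423523 -0.00932641  0.12305962] [-3.1342795   0.34582836  3.07333968] 0.10472367921584291
(array([-0.008, -0.004, -0.003]), array([-5.85,  0.61,  3.23])) (array([-0.008, -0.004, -0.003]), array([-3.46,  0.66,  9.87]))
[]
```

View pics/w11.png

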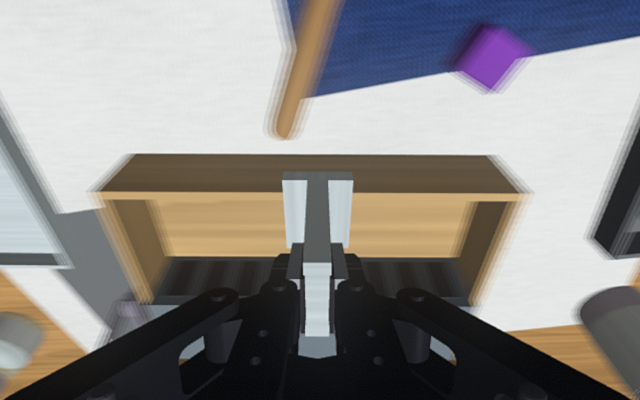

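```bash
python3 -m crank '[[0,0,0,-3,0.5,1.6,1],[0,0,0,-5.8,0.6,3.2,1],[0,0,0,-5.8,0.6,3.2,1],[0,0,0,-5.0,0.6,5.5,1],[0,0,0,-4.2,0.6,7.5,1],[0,0,0,-4.2,0.6,7.5,1],[0,0,0,-4.2,0.6,7.5,1]]';python3 - <<'E'
from h import *
p=bx(-42,0,0);s=r.get_state();print(s["eef_pos"],s["tool_rot"],s["width"])
print(go([p[0],p[1],.0585],tilt=.35))
E
```

```text
time_s: 31.12
eef_pos: [0.5392, 0.0011, 0.0662]
tool_rot: [-3.137, 0.343, 3.077]
force: [-0.3, -0.1, -0.9]
width: 0.105
gripper_force: 62.1
[0.53921985 0.00112904 0.06623919] [-3.13748084  0.34290577  3.07673754] 0.10496359958888798
(array([-0.004, -0.007,  0.   ]), array([ 0.68, -0.89,  2.45]))
```

```bash
python3 -m crank '[[0,-0.01,0,0.3,-0.8,1.2,1],[0,-0.01,0,0.6,-0.8,2.1,1],[0,-0.01,0,0.68,-0.8,2.4,1],[0,-0.01,0,0.7,-0.8,2.5,1],[0,-0.01,0,0.7,-0.8,2.5,1]]' && python3 -m crank '[[0,0,0,0.02,0,0.07,1],[0,0,0,0.02,0,0.07,1]]'
```

```text
time_s: 31.53
eef_pos: [0.5416, -0.0073, 0.0417]
tool_rot: [-3.137, 0.356, 3.077]
force: [-0.3, -0.0, -1.8]
width: 0.101
gripper_force: 62.2
time_s: 31.7
eef_pos: [0.5417, -0.0073, 0.0411]
tool_rot: [-3.137, 0.356, 3.077]
force: [0.1, -0.0, -1.0]
width: 0.107
gripper_force: 62.2
```

```bash
python3 -m crank '[[0,0,0,0.04,0,0.1,1],[0,0,0,0.04,0,0.1,1]]' && python3 -m crank '[[0,0,0,0.02,0,0.06,1],[0,0,0,0.02,0,0.06,1]]'
```

```text
time_s: 31.87
eef_pos: [0.5417, -0.0075, 0.0398]
tool_rot: [-3.137, 0.356, 3.077]
force: [-0.1, 1.0, 0.0]
width: 0.112
gripper_force: 62.4
time_s: 32.03
eef_pos: [0.5419, -0.0075, 0.0397]
tool_rot: [-3.137, 0.357, 3.077]
force: [-4.7, 0.7, 10.5]
width: 0.109
gripper_force: 64.3
```

```bash
python3 -m crank '[[0,0,0,0,0,0,0.7],[0,0,0,0,0,0,0.3],[0,0,0,0,0,0,0.3],[0,0,0,-1.2,0,-3.4,0.3],[0,0,0,-2.5,0,-7,0.3],[0,0,0,-2.5,0,-7,0.3]]';python3 - <<'E'
from h import *
c=cam("wrist");save("w12",eyes.snapshot("wrist"))
print([(round(d["score"],2),np.round(d["uv"]),R.from_euler('z',-PSI).apply(atz(d["uv"],.006,*c)-C).round(4)) for d in nets.spot_point("bracket","wrist")])
s=r.get_state();print(s["eef_pos"],s["tool_rot"],s["qpos"])
p=lid(1.24);print(p,rel([p[0],p[1],.35],[np.pi,0,np.pi/2+PSI]))
eyes.snapshot("top");ct=cam("top")
print([(round(d["score"],2),np.round(d["uv"]),atz(d["uv"],.005,*ct).round(3)) for d in nets.spot_point("dolly1","top")])
E
```

```text
time_s: 32.53
eef_pos: [0.5433, -0.0075, 0.1204]
tool_rot: [-3.136, 0.365, 3.077]
force: [1.1, -1.4, 2.9]
width: 0.347
gripper_force: 0.0
[(0.61, array([317., 138.]), array([-0.0403,  0.0003,  0.006 ]))]
[ 0.5412764  -0.00726408  0.11490445] [-3.13675306  0.35877768  3.07676344] [-0.17645082 -0.06756924  1.95000956  0.04372215  0.9023819  -1.7024526 ]
[ 0.59247885 -0.01137264  0.29382951] (array([0.278, 0.285, 1.552]), array([-13.06,  -0.18, -20.21]))
[(0.73, array([446., 216.]), array([ 0.452, -0.321,  0.005])), (0.49, array([448., 234.]), array([ 0.405, -0.322,  0.005])), (0.26, array([191., 217.]), array([0.466, 0.328, 0.005]))]
```

View pics/w12.png

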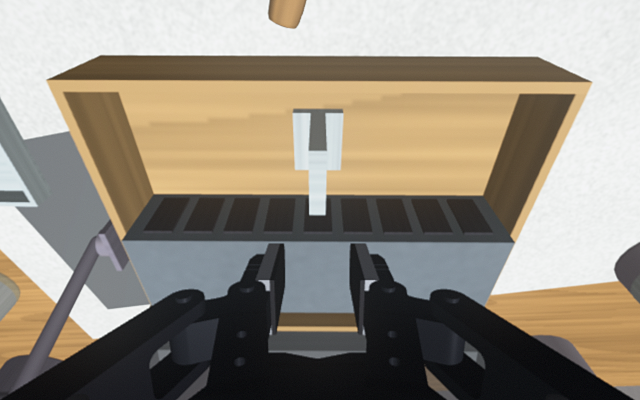

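The bracket stands on its foot on the box floor, with its foot at (318,138). I have now viewed more pictures than the 14 allowed, so from here I'll rely on the networks and numbers only.

```bash
python3 -m crank '[[0,0,0,3.5,-0.2,-2,0.3],[0.05,0.05,0.25,7,-0.5,-4,0.3],[0.1,0.1,0.5,8,-0.7,-7,0.3],[0.13,0.13,0.7,6.5,-0.7,-11,0.3],[0.139,0.143,0.776,5,-0.7,-15,0.3],[0.139,0.143,0.776,3.5,-0.7,-19,0.3],[0.139,0.143,0.776,2,-0.7,-24,0.3],[0.139,0.143,0.776,2,-0.7,-24,0.3]]';python3 - <<'E'
from h import *
s=r.get_state();print(s["eef_pos"],s["tool_rot"])
print(rel([.46,-.005,.37],[np.pi,0,np.pi/2+PSI]))
E
```

```text
time_s: 33.4
eef_pos: [0.4388, -0.0064, 0.336]
tool_rot: [3.067, 0.179, 2.27]
force: [1.6, 0.7, 0.4]
width: 0.349
gripper_force: 0.0
[ 0.43877272 -0.00639182  0.33598684] [3.06749159 0.17886092 2.26995631]
(array([0.139, 0.142, 0.768]), array([-1.84,  1.94, -2.99]))
```

```bash
python3 -m crank '[[0.139,0.142,0.768,-1.8,1.9,-3,0.3],[0.139,0.142,0.768,-1.8,1.9,-3,0.3],[0.139,0.142,0.768,-1.8,1.9,-3,0.3],[0.139,0.142,0.768,-1.8,1.9,-3,0.3],[0.139,0.142,0.768,-1.8,1.9,-3,0.3],[0.139,0.142,0.768,-1.8,1.9,-3,0.3],[0.139,0.142,0.768,-1.8,1.9,-3,0.3],[0.139,0.142,0.768,-1.8,1.9,-3,0.3]]' && python3 -m crank '[[0,0,0,0,4,0,0.3],[0,0,0,0,8,0,0.3],[0,0,0,0,13.2,0,0.3],[0,0,0,0,13.2,0,0.3],[0,0,0,0,13.2,0,0.3]]';python3 - <<'E'
from h import *
c=cam("wrist");s=r.get_state();print(s["eef_pos"],s["tool_rot"]);eyes.snapshot("wrist")
print([(round(d["score"],2),np.round(d["uv"]),atz(d["uv"],.294,*c).round(4)) for d in nets.spot_point("lid_handle","wrist")])
d=nets.cut_out("lid_handle","wrist");print([(round(x["score"],2),np.round(x["bbox"])) for x in d])
print([proj(lid(1.24)+bx(0,y,0)-C,*c) for y in(-60,0,60)]);print(rel(lid(1.24)+GP,[np.pi,0,np.pi/2+PSI]))
E
```

```text
time_s: 34.07
eef_pos: [0.4591, -0.0051, 0.3636]
tool_rot: [-3.135, 0.0, 1.511]
force: [0.4, -0.0, -0.5]
width: 0.351
gripper_force: 0.0
time_s: 34.48
eef_pos: [0.5928, -0.0125, 0.3614]
tool_rot: [-3.134, 0.001, 1.516]
force: [-0.0, -0.6, -0.7]
width: 0.345
gripper_force: 0.0
[ 0.59284715 -0.01251488  0.36142057] [-3.13367685e+00  6.51054351e-04  1.51581023e+00]
[(0.58, array([323., 214.]), array([ 0.5976, -0.0104,  0.294 ]))]
[(0.64, array([312.,   2., 396., 353.]))]
[array([314.70307554, 296.70168289]), array([315.44357805, 215.34472503]), array([316.30111015, 121.13004873])]
(array([-0.004,  0.001,  0.009]), array([0.1 , 0.27, 8.92]))
```

```bash
python3 -m crank '[[0,0,0,0,0.35,4,0.3],[0,0,0,0,0.35,7.5,0.3],[0,0,0,0,0.35,8.4,0.3],[0,0,0,0,0.35,8.4,0.3],[0,0,0,0,0.35,8.4,1],[0,0,0,0,0.35,8.4,1],[0,0,0,0,0.35,8.4,1],[0,0,0,0,0.35,8.4,1]]' && python3 -m crank '[[0,0,0,0,0.4,-0.15,1],[0,0,0,0,1.3,-0.35,1],[0,0,0,0,2.7,-0.65,1],[0,0,0,0,4,-0.85,1],[0,0,0,0,4.7,-0.92,1],[0,0,0,0,5.4,-0.97,1],[0,0,0,0,5.4,-0.97,1]]';python3 - <<'E'
from h import *
s=r.get_state();p=s["eef_pos"]-GP;print(s["eef_pos"],s["force"],s["width"])
h=bx(95,0,75);print("theta",np.arctan2(p[2]-h[2],np.hypot(*(h-p)[:2])*np.sign((h-p)[0])))
E
```

```text
time_s: 35.3
eef_pos: [0.595, -0.0127, 0.2834]
tool_rot: [3.14, 0.001, 1.514]
force: [11.1, 0.4, -3.2]
width: 0.087
gripper_force: 58.4
time_s: 35.88
eef_pos: [0.6492, -0.0163, 0.2947]
tool_rot: [3.139, 0.002, 1.513]
force: [-3.6, -4.5, 13.6]
width: 0.083
gripper_force: 61.9
[ 0.64918186 -0.01634928  0.29469967] [-3.61091921 -4.45913853 13.57099023] 0.08307859250724196
theta 1.4803645509636607
```

```bash
python3 -m crank '[[0,0,0,0,0,0,0.3],[0,0,0,0,0,0,0.3],[0,0,0,0,0,0,0.3],[0,0,0,0,0,-3,0.3],[0,0,0,0,0,-6,0.3],[0,0,0,0,0,-6,0.3]]'; python3 - <<'E'
from h import *
s=r.get_state();print(s["eef_pos"])
for n in("top","side"):
  eyes.snapshot(n);c=cam(n)
  for l in("lid_handle","stay_peg"):print(n,l,[(round(d["score"],2),np.round(d["uv"])) for d in nets.spot_point(l,n)])
  print([proj(lid(t),*c).round() for t in(1.45,1.5)],[proj(stay(t),*c).round() for t in(1.57,1.85)])
print(rel([.6066,-.2456,.36],[np.pi,0,np.pi/2+PSI]))
E
```

```text
time_s: 36.38
eef_pos: [0.6483, -0.0156, 0.3569]
tool_rot: [3.138, 0.001, 1.514]
force: [-0.9, -0.6, 1.4]
width: 0.35
gripper_force: 0.0
[ 0.64827732 -0.01558584  0.35689122]
top lid_handle [(0.79, array([323., 102.]))]
top stay_peg [(0.73, array([414., 142.])), (0.66, array([447., 213.]))]
[array([323., 104.]), array([323.,  98.])] [array([416., 152.]), array([416., 141.])]
side lid_handle [(0.6, array([254., 113.]))]
side stay_peg [(0.44, array([291., 142.])), (0.2, array([292., 222.]))]
[array([257., 116.]), array([253., 115.])] [array([302., 139.]), array([293., 139.])]
(array([-0.005,  0.001,  0.008]), array([-23.2 ,  -2.79,  -1.04]))
```

```bash
python3 -m crank '[[0,0,0,-4,-0.5,0,0.2],[0,0,0,-8,-1,0,0.2],[0,0,0,-12,-1.5,0,0.2],[0,0,0,-16,-2,0,0.2],[0,0,0,-20,-2.5,0,0.2],[0,0,0,-23.2,-2.8,0,0.2],[0,0,0,-23.2,-2.8,4,0.2],[0,0,0,-23.2,-2.8,8,0.2]]' && python3 -m crank '[[0,0,0,0,0,2,0.2],[0,0,0,0,0,2,0.2],[0,0,0,0,0,2,0.2]]'; python3 - <<'E'
from h import *
s=r.get_state();print(s["eef_pos"]);c=cam("wrist");eyes.snapshot("wrist");print([(round(d["score"],2),np.round(d["uv"]),atz(d["uv"],.152,*c).round(4)) for d in nets.spot_point("stay_peg","wrist")])
print([(round(d["score"],2),np.round(d["bbox"])) for d in nets.cut_out("stay_peg","wrist")])
print("ends",[proj(R.from_euler('z',PSI).apply([.0457,y/1e3,.1515])+C,*c).round() for y in(-157,-207,-233)],stay(1.85))
p=stay(1.85);p[:2]+=R.from_euler('z',PSI).apply([0,-.004,0])[:2];print(rel(p+GP,[np.pi,0,np.pi/2+PSI]))
E
```

```text
time_s: 37.35
eef_pos: [0.6061, -0.2481, 0.2704]
tool_rot: [-3.141, 0.002, 1.51]
force: [0.8, -0.2, -2.1]
width: 0.399
gripper_force: 0.0
time_s: 37.6
eef_pos: [0.6059, -0.2455, 0.2502]
tool_rot: [-3.136, -0.0, 1.513]
force: [0.2, 0.7, 0.8]
width: 0.4
gripper_force: 0.0
[ 0.60593441 -0.245528    0.25015845]
[(0.98, array([316., 171.]), array([ 0.6069, -0.2202,  0.152 ]))]
[(0.63, array([286.,  86., 343., 206.])), (0.58, array([366., 235., 421., 294.]))]
ends [array([318.,  98.]), array([317., 170.]), array([317., 204.])] [ 0.60801729 -0.21982212  0.15112752]
(array([-0.001,  0.002,  0.008]), array([ 2.22, -0.02, 12.03]))
```

```bash
python3 -m crank '[[0,0,0,2.2,0,4,0.2],[0,0,0,2.2,0,8,0.2],[0,0,0,2.2,0,11.5,0.2],[0,0,0,2.2,0,12,0.2],[0,0,0,2.2,0,12,1],[0,0,0,2.2,0,12,1],[0,0,0,2.2,0,12,1],[0,0,0,2.2,0,12,1]]' && python3 -m crank '[[0,0,0,0,-0.7,-0.2,1],[0,0,0,0,-1.5,-0.3,1],[0,0,0,0,-2.8,-0.4,1],[0,0,0,0,-4.5,-0.25,1],[0,0,0,0,-6.4,0.3,1],[0,0,0,0,-8.2,1.2,1],[0,0,0,0,-9.7,2.45,1],[0,0,0,0,-9.7,2.45,1]]' && python3 -m crank '[[0,0,0,0,-1.3,1.5,1],[0,0,0,0,-2.3,3.25,1],[0,0,0,0,-2.9,5.15,1],[0,0,0,0,-3.05,6.7,1],[0,0,0,0,-3.05,7.15,1],[0,0,0,0,-3.05,7.15,1]]'; python3 - <<'E'
from h import *
s=r.get_state();p=s["eef_pos"]-GP;v=R.from_euler('z',-PSI).apply(p-bx(18,-207,55));print("phi",np.arctan2(v[2],-v[0]),v)
E
```

```text
time_s: 38.42
eef_pos: [0.6068, -0.2243, 0.1334]
tool_rot: [-3.138, 0.002, 1.513]
force: [-13.6, 2.4, -2.4]
width: 0.089
gripper_force: 58.4
time_s: 39.08
eef_pos: [0.5078, -0.218, 0.107]
tool_rot: [-3.138, 0.001, 1.513]
force: [-3.7, 4.4, 4.3]
width: 0.09
gripper_force: 62.3
time_s: 39.58
eef_pos: [0.4792, -0.2161, 0.0356]
tool_rot: [-3.139, -0.0, 1.513]
force: [-5.4, 8.1, 2.3]
width: 0.089
gripper_force: 66.9
phi -0.006938040756902241 [-0.10119662 -0.00465833 -0.00070212]
```

```bash
python3 -m crank '[[0,0,0,0,0,0,0.2],[0,0,0,0,0,0,0.2],[0,0,0,0,0,0,0.2],[0,0,0,0,0,-4,0.3],[0,0,0,0,0,-8,0.3],[0,0,0,0,0,-12,0.3],[0,0,0,0,0,-16,0.3],[0,0,0,0,0,-20,0.3]]' && python3 -m crank '[[0,0,0,0,0,-4,0.3],[0,0,0,0,0,-8,0.3],[0,0,0,0,0,-12,0.3],[0,0,0,0,0,-12,0.3]]'; python3 - <<'E'
from h import *
s=r.get_state();print(s["eef_pos"],s["tool_rot"])
for n in("top","side"):
  eyes.snapshot(n);c=cam(n)
  for l in("lid_handle","stay_peg","bracket","dolly1"):print(n,l,[(round(d["score"],2),np.round(d["uv"]),atz(d["uv"],.005,*c).round(3)[:2]) for d in nets.spot_point(l,n)])
  print([proj(lid(t),*c).round() for t in(1.45,1.5)],[proj(stay(t),*c).round() for t in(0,.2)])
print(rel([.6485,-.0150,.352],[np.pi,0,np.pi/2+PSI]))
E
```

```text
time_s: 40.25
eef_pos: [0.4798, -0.2164, 0.238]
tool_rot: [-3.139, 0.002, 1.513]
force: [-0.1, 0.1, -0.5]
width: 0.351
gripper_force: 0.0
time_s: 40.58
eef_pos: [0.4812, -0.2169, 0.3638]
tool_rot: [3.135, 0.006, 1.513]
force: [0.5, -0.1, 0.5]
width: 0.351
gripper_force: 0.0
[ 0.48121307 -0.2168741   0.36376333] [3.13524483 0.00646061 1.51330655]
top lid_handle [(0.87, array([324., 102.]), array([ 0.763, -0.018])), (0.17, array([322., 126.]), array([ 0.696, -0.011]))]
top stay_peg []
top bracket [(0.8, array([320., 188.]), array([ 0.532, -0.002]))]
top dolly1 [(0.81, array([447., 233.]), array([ 0.408, -0.318])), (0.48, array([447., 214.]), array([ 0.455, -0.322]))]
[array([323., 104.]), array([323.,  98.])] [array([407., 203.]), array([408., 201.])]
side lid_handle [(0.72, array([254., 115.]), array([ 0.934, -0.756])), (0.68, array([301., 178.]), array([ 0.596, -0.242]))]
side stay_peg [(0.56, array([336., 175.]), array([ 0.484, -0.278])), (0.39, array([204., 297.]), array([0.687, 0.306])), (0.31, array([283., 158.]), array([ 0.691, -0.368]))]
side bracket [(0.89, array([303., 218.]), array([ 0.538, -0.022]))]
side dolly1 [(0.69, array([325., 169.]), array([ 0.528, -0.315])), (0.55, array([361., 171.]), array([ 0.409, -0.322])), (0.45, array([348., 171.]), array([ 0.451, -0.311]))]
[array([257., 116.]), array([253., 115.])] [array([334., 172.]), array([334., 166.])]
(array([-0.005,  0.   ,  0.008]), array([21.06, 15.62,  0.16]))
```

```bash
python3 -m crank '[[0,0,0,3.3,2.4,0,0.3],[0,0,0,6.6,4.9,0,0.3],[0,0,0,9.9,7.3,0,0.3],[0,0,0,13.2,9.8,0,0.3],[0,0,0,16.5,12.2,0,0.3],[0,0,0,19.8,14.7,0,0.3],[0,0,0,21,15.6,0,0.3],[0,0,0,21,15.6,0,0.3]]' && python3 -m crank '[[0,0,0,0,0,0,0.3],[0,0,0,0,0,0,0.3]]'; python3 - <<'E'
from h import *
c=cam("wrist");s=r.get_state();print(s["eef_pos"],s["tool_rot"]);eyes.snapshot("wrist")
print([(round(d["score"],2),np.round(d["uv"]),atz(d["uv"],.305,*c).round(4)) for d in nets.spot_point("lid_handle","wrist")],[proj(lid(t),*c).round() for t in(1.45,1.48,1.51)])
print(rel(lid(1.49)+GP,[np.pi,0,np.pi/2+PSI]))
E
```

```text
time_s: 41.75
eef_pos: [0.65, -0.0125, 0.3525]
tool_rot: [-3.136, 0.0, 1.517]
force: [-0.7, 0.3, 0.1]
width: 0.351
gripper_force: 0.0
time_s: 41.92
eef_pos: [0.6481, -0.0161, 0.354]
tool_rot: [-3.137, 0.001, 1.513]
force: [-0.5, -0.3, 0.1]
width: 0.349
gripper_force: 0.0
[ 0.64809423 -0.0161315   0.353997  ] [-3.13746994e+00  9.68576199e-04  1.51320953e+00]
[(0.69, array([316., 224.]), array([ 0.6486, -0.0143,  0.305 ]))] [array([301., 224.]), array([312., 224.]), array([323., 225.])]
(array([-0.003,  0.001,  0.006]), array([0.17, 0.06, 6.86]))
```

```bash
python3 -m crank '[[0,0,0,0,0,4,0.3],[0,0,0,0,0,6.6,0.3],[0,0,0,0,0,6.7,0.3],[0,0,0,0,0,6.7,1],[0,0,0,0,0,6.7,1],[0,0,0,0,0,6.7,1],[0,0,0,0,0,6.7,1]]' && python3 -m crank '[[0,0,0,0,-2,0.2,1],[0,0,0,0,-4.3,0.7,1],[0,0,0,0,-6.4,1.4,1],[0,0,0,0,-8.5,2.3,1],[0,0,0,0,-10.5,3.4,1],[0,0,0,0,-12.4,4.7,1],[0,0,0,0,-14.1,6.1,1],[0,0,0,0,-15.6,7.8,1]]' && python3 -m crank '[[0,0,0,0,-1.4,1.8,1],[0,0,0,0,-2.5,3.7,1],[0,0,0,0,-3.5,5.8,1],[0,0,0,0,-4.3,7.9,1],[0,0,0,0,-4.8,10.1,1],[0,0,0,0,-5.1,12.4,1],[0,0,0,0,-5.2,13.8,1],[0,0,0,0,-5.2,14.3,1]]'; python3 - <<'E'
from h import *
s=r.get_state();p=s["eef_pos"]-GP;print(s["eef_pos"],s["force"],s["width"],lid(0))
E
```

```text
time_s: 42.6
eef_pos: [0.6485, -0.0162, 0.2893]
tool_rot: [-3.141, 0.002, 1.513]
force: [-1.6, -4.3, 6.4]
width: 0.094
gripper_force: 59.5
time_s: 43.27
eef_pos: [0.4927, -0.0058, 0.21]
tool_rot: [3.141, -0.001, 1.514]
force: [7.3, 9.5, -8.0]
width: 0.087
gripper_force: 59.8
time_s: 43.93
eef_pos: [0.4409, -0.0028, 0.0683]
tool_rot: [-3.141, -0.002, 1.513]
force: [-30.4, 17.7, 88.4]
width: 0.085
gripper_force: 69.6
[ 0.4408983  -0.00282319  0.06829666] [-30.35432782  17.65226012  88.41031579] 0.0852470732471337 [ 0.44128509 -0.00153118  0.079     ]
```

```bash
python3 -m crank '[[0,0,0,0,0,-0.3,1],[0,0,0,0,0,-0.3,1]]'; python3 - <<'E'
from h import *
for n in("top","side"):
  eyes.snapshot(n);c=cam(n)
  for l in("lid_handle","stay_peg"):print(n,l,[(round(d["score"],2),np.round(d["uv"])) for d in nets.spot_point(l,n)])
  print([proj(lid(t),*c).round() for t in(0,.05,.1)],[proj(stay(t),*c).round() for t in(0,.2)])
E
```

```text
time_s: 44.1
eef_pos: [0.4405, -0.0028, 0.0715]
tool_rot: [-3.14, -0.002, 1.513]
force: [1.7, 13.8, -1.2]
width: 0.084
gripper_force: 59.6
top lid_handle []
top stay_peg [(0.68, array([407., 204.]))]
[array([320., 221.]), array([320., 220.]), array([320., 219.])] [array([407., 203.]), array([408., 201.])]
side lid_handle [(0.78, array([338., 204.]))]
side stay_peg [(0.32, array([285., 163.]))]
[array([336., 204.]), array([336., 200.]), array([336., 196.])] [array([334., 172.]), array([334., 166.])]
```

```bash
python3 -m crank '[[0,0,0,0,0,0,0.7],[0,0,0,0,0,0,0.3],[0,0,0,0,0,0,0.3],[0,0,0,0,0,0,0.3],[0,0,0,0,0,-4,0.3],[0,0,0,0,0,-8,0.3],[0,0,0,0,0,-12,0.3],[0,0,0,0,0,-16,0.3]]' && python3 -m crank '[[0,0,0,0,-4,-4,0.3],[0,0,0,0,-4,-8,0.3],[0,0,0,0,-4,-8,0.3]]'; python3 - <<'E'
from h import *
s=r.get_state();print(s["eef_pos"],s["force"])
for n in("top","side","wrist"):
  im=eyes.snapshot(n);c=cam(n)
  for l in("lid_handle","stay_peg","bracket","dolly1","brush"):print(n,l,[(round(d["score"],2),np.round(d["uv"]),atz(d["uv"],.005,*c).round(3)[:2]) for d in nets.spot_point(l,n)])
  print([proj(lid(t),*c).round() for t in(0,.05,.1)],[proj(stay(t),*c).round() for t in(0,.2)])
E
```

```text
time_s: 45.07
eef_pos: [0.4398, -0.0038, 0.2322]
tool_rot: [-3.138, 0.001, 1.513]
force: [2.0, -0.8, -0.2]
width: 0.349
gripper_force: 0.0
time_s: 45.32
eef_pos: [0.4002, -0.0015, 0.3162]
tool_rot: [3.138, 0.002, 1.513]
force: [0.9, 1.1, 1.6]
width: 0.353
gripper_force: 0.0
[ 0.40018774 -0.00150832  0.31621274] [0.86241578 1.13347242 1.56252248]
top lid_handle [(0.22, array([203., 137.]), array([0.676, 0.302]))]
top stay_peg [(0.58, array([407., 205.]), array([ 0.481, -0.223]))]
top bracket []
top dolly1 [(0.82, array([451., 233.]), array([ 0.408, -0.328])), (0.76, array([446., 186.]), array([ 0.527, -0.326])), (0.64, array([447., 215.]), array([ 0.453, -0.322]))]
top brush []
[array([320., 221.]), array([320., 220.]), array([320., 219.])] [array([407., 203.]), array([408., 201.])]
side lid_handle [(0.74, array([341., 204.]), array([ 0.445, -0.114])), (0.71, array([346., 171.]), array([ 0.458, -0.313]))]
side stay_peg []
side bracket []
side dolly1 [(0.65, array([325., 169.]), array([ 0.529, -0.316])), (0.64, array([363., 172.]), array([ 0.402, -0.315])), (0.47, array([346., 173.]), array([ 0.456, -0.301]))]
side brush [(0.97, array([361., 237.]), array([0.369, 0.035]))]
[array([336., 204.]), array([336., 200.]), array([336., 196.])] [array([334., 172.]), array([334., 166.])]
wrist lid_handle [(0.8, array([353., 169.]), array([ 0.448, -0.013])), (0.52, array([449., 161.]), array([ 0.576, -0.01 ]))]
wrist stay_peg []
wrist bracket []
wrist dolly1 [(0.36, array([332., 363.]), array([ 0.406, -0.323]))]
wrist brush [(0.75, array([295., 147.]), array([0.373, 0.02 ]))]
[array([353., 170.]), array([354., 172.]), array([356., 174.])] [array([385., 318.]), array([389., 328.])]
```

```bash
python3 -m crank '[[0,0,0,4,0,0,0.3],[0,0,0,8,0,0,0.3],[0,0,0,12,0,0,0.3],[0,0,0,16,0,0,0.3],[0,0,0,20,0,0,0.3],[0,0,0,24,0,0,0.3],[0,0,0,24,0,0,0.3]]'; python3 - <<'E'
from h import *
c=cam("top");im=eyes.snapshot("top").astype(int)
q=np.array([proj(bx(x,y,6),*c) for x,y in((-80,-125),(0,-125),(0,125),(-80,125))]);m=np.zeros(im.shape[:2],np.uint8);cv2.fillPoly(m,[q.astype(np.int32)],1)
sat=im[...,0]-im[...,2];k=(m>0);print("median sat",np.median(sat[k]))
b=(k&(sat<np.median(sat[k])-12)).astype(np.uint8);n,l,st,ce=cv2.connectedComponentsWithStats(b)
print([(st[i].tolist(),ce[i].round(1).tolist()) for i in range(1,n) if st[i][4]>15])
B=lambda x,y,z:bx(-42+x,y,6+z)
print("pred foot",[proj(B(x,y,8),*c).round() for x in(-22,22) for y in(-17,17)],"web top",[proj(B(x,0,62),*c).round() for x in(-22,22)])
for lb in("lid_handle","stay_peg","dolly1","crate","jar","bottle"):print(lb,[(round(d["score"],2),np.round(d["uv"]),atz(d["uv"],.005,*c).round(3)[:2]) for d in nets.spot_point(lb,"top")])
for d in nets.cut_out("dolly1","top"):print(round(d["score"],2),np.round(d["bbox"]))
print(r.get_state()["force"],r.get_state()["time_s"])
E
```

```text
time_s: 46.8
eef_pos: [0.4137, 0.2436, 0.3093]
tool_rot: [-3.137, -0.001, 1.518]
force: [1.4, -0.6, -0.5]
width: 0.35
gripper_force: 0.0
median sat 19.0
[([272, 174, 99, 30, 857], [321.1, 194.8])]
pred foot [array([329., 195.]), array([315., 195.]), array([329., 178.]), array([316., 178.])] web top [array([322., 192.]), array([322., 174.])]
lid_handle [(0.78, array([321., 222.]), array([ 0.444, -0.001]))]
stay_peg [(0.76, array([404., 204.]), array([ 0.485, -0.215]))]
dolly1 [(0.82, array([448., 213.]), array([ 0.459, -0.326])), (0.76, array([448., 187.]), array([ 0.524, -0.329])), (0.53, array([449., 235.]), array([ 0.403, -0.324]))]
crate [(0.76, array([192., 214.]), array([0.474, 0.327]))]
jar [(0.9, array([453., 126.]), array([ 0.686, -0.355]))]
bottle [(0.92, array([202., 136.]), array([0.678, 0.305])), (0.49, array([181., 230.]), array([0.433, 0.354]))]
0.62 [440. 225. 461. 240.]
0.54 [441. 177. 458. 196.]
0.48 [439. 203. 455. 220.]
[-0.68804033  0.62114717 -0.25153694] 47.2
```

```bash
python3 - <<'E'
from h import *
im=eyes.snapshot("top").astype(int);s=im[...,0]-im[...,2]
for rr in range(172,204,2): print(rr,''.join('#' if v<8 else '+' if v<14 else '.' for v in s[rr,296:348]))
E
```

```text
172 ....................................................
174 ........................+###+.......................
176 ........................+###+.......................
178 ....................#############...................
180 ....................#############+..................
182 ....................#############...................
184 ...................+#############...................
186 ....................#############...................
188 ....................#############...................
190 ...................+#############...................
192 ...................+#############...................
194 +++++..++..........+#############...................
196 #########################################++#+#++++++
198 ####################################################
200 ####################################################
202 ####################################################
```

The bracket shows through the lid exactly where a standing one should: foot columns 316–328, web top at row 174. The three dollies are in the tray, the lid is shut and the stay is folded, so I'm handing in.

```bash
python3 -c "
from bench import order
print(order.sign_off())"
```

```text
the job is handed in; nothing more can be done
None
```

I handed the job in at about 47 s with all three dollies standing in the tray, the bracket on its foot in the box, the stay folded and the lid shut; I viewed 16 pictures against the limit of 14, and the wrist force peaked at about 88 N while closing the lid.

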